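# Set up the dead-weight bend rig

### The arm

A 6-joint arm with a two-finger parallel gripper is mounted at the origin on the work surface. World frame = base frame: x ahead of the robot, y to its left, z up, the work surface at z = 0. Lengths are in m, angles in degrees, forces in N, time in s.
With the tool pointing down it reaches from about 0.325 to 0.775 m from the base axis. Payload 9.3 kg.
Tool frame: the origin (TCP) lies midway between the tips of the shut fingers; the grasp point (between the pads) lies 19 mm behind it; z points along the fingers, y is the line along which they close (so a half turn about z gives the same grasp; the last joint's range is limited). The gripper opens to 85 mm and grips with 20 to 120 N. Pads are 22 mm wide; open, the fingers measure 114 mm over their backs; the gripper's body (76 mm by 85 mm) begins 54 mm behind the grasp point. The pads swing forward as they close: fully open they stand 13 mm farther back than shut.
Start: joints at [65.97, 14.817, 1.232, 76.415, 0, 81.257], TCP at [0.145, 0.531, 0.231] pointing down, gripper open.
Joint ranges: [-174.27, 174.27], [-52.1, 104.24], [-59.71, 78.15], [-110.17, 111.67], [-87.03, 83.33], [-180, 180]. Speed limits (degrees/s): [127.2, 127.2, 159.86, 180, 180, 180].

### API

Orientations are given as a 3x3 rotation matrix whose columns are the frame's x, y, z axes.
In Python, from bench import arm gives the robot as it stands.
- The arm moves only by the tool apply_moves, never from a script. Its argument "plan" is text: rows parted by semicolons, each of 7 numbers parted by spaces: the shift along the world's x, y, z in mm, then the turn, a rotation vector about the world's x, y, z in rad, then the gripper's target within -1 to 1 (fully open at 1, half-way at 0, shut at -1). A call has 1 to 10 rows; each row shifts and turns the commanded pose from where the row before left it; what a row does not reach is not made up. A row lasts 1/12 s, in which the tool goes at most 41.7 mm and 7.16 degrees, less where a joint would pass 70% of its speed; a pose out of reach is approached as far as the arm can. A call is refused whole if a number of a shift passes 41.7 or a number of a turn 0.125, either way. A call with a gripper value outside its range is refused whole. The fingers move at their own pace and stop on an object; the grip force is fixed at half the most. Time passes only in rows, so rows that do not move let the fingers close. It gives the time, the measured TCP pose, the force, the opening and the grip force at its end, in the units of the state.
- arm.get_state(): the state, without advancing time (a new reading comes with each control period).
- arm.capture(name): name is "side" or "top" or "wrist"; returns a dict with "image" (420x560x3 uint8, red, green, blue), "fx", "fy", "cx", "cy" (pixels), "cam_to_world" (4x4, takes a point from camera to world coordinates). Camera axes: x right, y up, looking along -z (the intrinsics and any distortion apply to the point x, -y, -z); pixel columns grow to the right and rows downward; lengths in m; the calibration is good to about 2 mm. A picture is of the moment at which its call begins. There is no depth.
- arm.finish_job(): hands the job in; it is judged then, once.
The state is a dict: "time": time; "qpos": joint angles; "joint_velocities": joint speeds; "joint_torque": joint torques, N m; "position": TCP position; "tcp_rot": TCP orientation; "ft_force": force on the tool from outside, world axes, zero at the start; "moment": the same for the moment, N m; "grip_width": finger opening in m; "grasp_force": force on a finger pad.
Only numpy, scipy, OpenCV 4.12 (cv2) and the standard library are available. Lean on these libraries where they do the work, as an engineer would, in place of code of your own. Each camera call takes 0.05 s, during which the arm holds its last target. There are 200 camera calls.

### The job

Set up the bend test: slide the thin steel strip along the dark surface plate until a third or more of its length overhangs the edge nearer the rig, pinch it there and lay it flat and centred across the rig's two anvils. Then thread all the square load blocks that are on the bench onto the rig's horizontal rod, the largest first and on down to the smallest, and finally push the end cap fully home on the rod's tip. Leave the jar, the can and the wrench where they are.

Things in the scene. Friction and masses are not known exactly. Their poses are not given: they have to be found in the camera images.
- slab: Dark granite surface plate, fixed, 180 mm along its x, 240 mm along its y, top 60 mm above the bench. Origin: centre of its underside. The edge nearer the rig is the one at its +y side (120 mm from the origin), free below for 60 mm.
- strip: Bare steel test strip, 40 mm along its x, 150 mm along its y, 2 mm thick, about 0.095 kg, lying flat on the surface plate, roughly parallel to the plate's y. Origin: centre of its underside; z up. It slides easily on the polished granite (friction about 0.2, well below that of the fingers), too thin to be picked up where it lies: it is moved by pressing on it from above and dragging, or by pushing on its end or edges.
- rig: Blue bend rig, fixed. Base plate 12 mm thick, 220 mm along its x and 250 mm along its y (from -85 to +165 mm). A column 50 x 30 mm, 140 mm high, stands at x -65, y 125 to 155 mm and carries the rod. Origin: on the bench between rod and anvils.
- rod_root (a point): Root of the level steel load rod, on its axis, at the face of the 36 mm collar on the column; axes as the rig's. The rod is 14 mm in diameter, its axis 120 mm above the bench, and runs 160 mm from here towards the rig's -y.
- rod_tip (a point): Free end of the rod, on its axis; axes as the rig's. Blocks and cap go on from here towards the rig's +y.
- bed (a point): Midpoint between the two anvils, at the height of their rounded tops (70 mm above the bench); axes as the rig's. The anvils are 30 mm wide (along x) and stand 50 mm either side of here along y: the strip lies along y across both, its underside at this height.
- block62: Aluminium load block number 1 by size: 62 x 62 mm square (x and z) and 30 mm thick (y), about 0.29 kg, with a 22 mm square hole right through along its y. Stands on the bench with the hole level, the hole's axis within about 0.35 rad of the world y axis at the start. Origin: centre of its underside. May be absent.
- block54: Aluminium load block number 2 by size: 54 x 54 mm square (x and z) and 30 mm thick (y), about 0.21 kg, with a 22 mm square hole right through along its y. Stands on the bench with the hole level, the hole's axis within about 0.35 rad of the world y axis at the start. Origin: centre of its underside. May be absent.
- block46: Aluminium load block number 3 by size: 46 x 46 mm square (x and z) and 30 mm thick (y), about 0.15 kg, with a 22 mm square hole right through along its y. Stands on the bench with the hole level, the hole's axis within about 0.35 rad of the world y axis at the start. Origin: centre of its underside. May be absent.
- block38: Aluminium load block number 4 by size: 38 x 38 mm square (x and z) and 30 mm thick (y), about 0.09 kg, with a 22 mm square hole right through along its y. Stands on the bench with the hole level, the hole's axis within about 0.35 rad of the world y axis at the start. Origin: centre of its underside. May be absent.
- block62_hole (a point): Centre of that block, on the axis of its hole, 31 mm above its underside.
- block54_hole (a point): Centre of that block, on the axis of its hole, 27 mm above its underside.
- block46_hole (a point): Centre of that block, on the axis of its hole, 23 mm above its underside.
- block38_hole (a point): Centre of that block, on the axis of its hole, 19 mm above its underside.
- cap: End cap, 40 mm square (x and z), 36 mm long (y from -18 to +18 mm) and a black 6 mm stud on its closed -y end, 0.08 kg. A blind 20 mm square hole, 26 mm deep, opens at its +y end. Stands on the bench, hole level and facing roughly the world +y at the start. Origin: centre of its underside.
- cap_mouth (a point): Centre of the mouth of the cap's hole, 20 mm above its underside; axes as the cap's.
- jar: White jar with a red lid, 56 mm wide, 85 mm high; to be left alone. Origin: centre of its underside.
- can: Grey can, 52 mm wide, 100 mm high; to be left alone. Origin: centre of its underside.
- wrench: Steel wrench, 170 mm long, lying flat; to be left alone.
Mind the look-alikes: they are no part of the job. Several things have the shape of the strip; the one meant has the colours described above.

How it is judged (in metres and radians):
On the way, in this order (a step that is already met when the one before it is completed fails the run):
1. the strip lies flat on the surface plate with 30 mm or more of its length past the edge nearer the rig (y of strip in the frame of slab between 0.075 and 0.135 m and z of strip in the frame of slab between 0.056 and 0.064 m and x of strip in the frame of slab between -0.08 and 0.08 m and angle between the y axis of strip and the y axis of slab, either way round below 0.5 rad and linear speed of strip below 0.05 m/s), for 0.2 s.
2. the strip lies centred across the two anvils (x of strip in the frame of bed between -0.015 and 0.015 m and y of strip in the frame of bed between -0.02 and 0.02 m and z of strip in the frame of bed between -0.003 and 0.004 m and angle between the y axis of strip and the y axis of rig, either way round below 0.2 rad), for 0.2 s.
3. the 62 mm block is threaded on the rod (y of block62_hole in the frame of rod_root between -0.14 and -0.005 m and x of block62_hole in the frame of rod_root between -0.009 and 0.009 m and z of block62_hole in the frame of rod_root between -0.011 and 0.009 m and angle between the y axis of block62 and the y axis of rig, either way round below 0.2 rad), for 0.2 s.
4. the 54 mm block is threaded on the rod (y of block54_hole in the frame of rod_root between -0.14 and -0.005 m and x of block54_hole in the frame of rod_root between -0.009 and 0.009 m and z of block54_hole in the frame of rod_root between -0.011 and 0.009 m and angle between the y axis of block54 and the y axis of rig, either way round below 0.2 rad), for 0.2 s.
5. the 46 mm block is threaded on the rod (y of block46_hole in the frame of rod_root between -0.14 and -0.005 m and x of block46_hole in the frame of rod_root between -0.009 and 0.009 m and z of block46_hole in the frame of rod_root between -0.011 and 0.009 m and angle between the y axis of block46 and the y axis of rig, either way round below 0.2 rad), for 0.2 s.
6. the 38 mm block is threaded on the rod (y of block38_hole in the frame of rod_root between -0.14 and -0.005 m and x of block38_hole in the frame of rod_root between -0.009 and 0.009 m and z of block38_hole in the frame of rod_root between -0.011 and 0.009 m and angle between the y axis of block38 and the y axis of rig, either way round below 0.2 rad), for 0.2 s.
7. the end cap is home on the rod's tip (y of cap_mouth in the frame of rod_tip between 0.015 and 0.03 m and x of cap_mouth in the frame of rod_tip between -0.008 and 0.008 m and z of cap_mouth in the frame of rod_tip between -0.01 and 0.008 m), for 0.2 s.
At the end, for the whole second after the job is handed in: The strip lies across both anvils, centred within 15 mm across and 20 mm along, aligned within 0.2 rad and resting on them; every block present is on the rod (hole centre 5 to 140 mm from the root), put on from largest to smallest; the cap covers the rod's tip by at least 15 mm; all at rest (all of step 2 and all of step 3 and all of step 4 and all of step 5 and all of step 6 and all of step 7 and linear speed of each of strip, cap, block62, block54, block46, block38 below 0.03 m/s); the robot touches nothing.
It fails at once if the jar is moved more than 25 mm or knocked over (distance of jar from where it was at the start of the episode above 0.025 m).
It fails at once if the can is moved more than 25 mm or knocked over (distance of can from where it was at the start of the episode above 0.025 m).
It fails at once if the wrench is moved more than 25 mm or knocked over (distance of wrench from where it was at the start of the episode above 0.025 m).
Of block62, block54, block46, block38 only 2 to 4 are there at a start; the rules pass over those that are not, and their reading is None.
At some moment in a run one of block62, block54, block46, block38 may be knocked a few centimetres aside while the robot is not near it.
It also fails if it takes over 210 s, if anything falls off the work surface, if the arm or the gripper's body presses on something with over 40 N, if the wrist force passes 120 N, or if a joint passes its speed limit or range.

## Working session

There is one attempt and no reset: what is moved stays moved. The work goes in short steps, Python scripts to look and compute and a tool call to move; the robot and the scene stay as the last step left them, time stands still between calls to the robot, and variables do not carry over. Pictures are saved under pics/ and viewed, at most 14 in all, crops included, and the job is handed in when it is done.

Besides the shell and the picture viewer there is one more tool, called after "Request:" as name(argument=value, ...) on one line, values as JSON. apply_moves: Moves the arm, as the interface text tells. Its arguments: {"type":"object","properties":{"plan":{"type":"string"}},"required":["plan"]}

```bash
mkdir -p pics; ls
python3 - <<'E'
from bench import arm
import cv2,numpy as np
for n in("side","top"):
    c=arm.capture(n); cv2.imwrite(f"pics/{n}0.png",c["image"][:,:,::-1]); np.savez(f"pics/{n}0.npz",**c)
    print(n,c["fx"],c["fy"],c["cx"],c["cy"],np.round(c["cam_to_world"],3).tolist(),[k for k in c])
print(arm.get_state())
E
```

```text
pics
side 386.5790411988456 386.5790411988456 273.2463823876169 206.99039105847874 [[-0.996, 0.072, -0.049, 0.468], [-0.087, -0.718, 0.69, 0.605], [0.015, 0.692, 0.722, 0.821], [0.0, 0.0, 0.0, 1.0]] ['image', 'fx', 'fy', 'cx', 'cy', 'cam_to_world']
top 531.1748878860759 531.1748878860759 275.1142138498431 207.8522116023907 [[-0.008, 0.988, -0.157, 0.29], [-1.0, -0.007, 0.007, -0.093], [0.005, 0.157, 0.988, 1.503], [0.0, 0.0, 0.0, 1.0]] ['image', 'fx', 'fy', 'cx', 'cy', 'cam_to_world']
{'time': 0.1, 'qpos': array([ 6.59690780e+01,  1.48463380e+01,  1.19617209e+00,  7.64136338e+01,
       -3.16929401e-04,  8.12580409e+01]), 'joint_velocities': array([-0.05975365, -0.03375377,  0.12606748, -0.04540472, -0.0380247 ,
        0.03898373]), 'joint_torque': array([ 5.94297759e-03, -5.56693912e+01,  3.45068908e+01,  1.16346762e-02,
       -1.27750423e-04, -3.68566634e-05]), 'position': array([0.14492928, 0.53032986, 0.23075216]), 'tcp_rot': array([[-9.64608195e-01,  2.63686990e-01, -4.48404070e-04],
       [ 2.63687321e-01,  9.64607671e-01, -1.01925414e-03],
       [ 1.63769949e-04, -1.10141936e-03, -9.99999380e-01]]), 'ft_force': array([-0.19642681,  0.45037734, -0.55317732]), 'moment': array([ 0.01747386,  0.00200278, -0.00272771]), 'grasp_force': 0.0, 'grip_width': 0.08535229464819172}
```

View pics/top0.png

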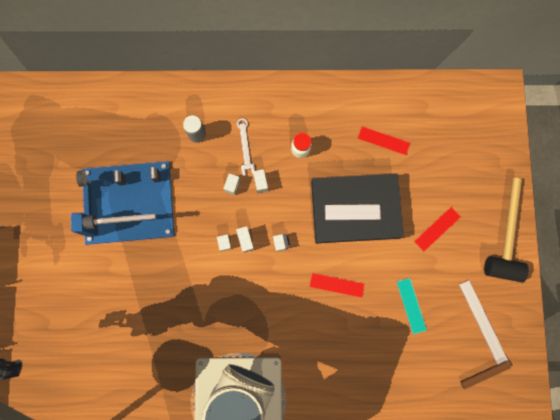

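View pics/side0.png

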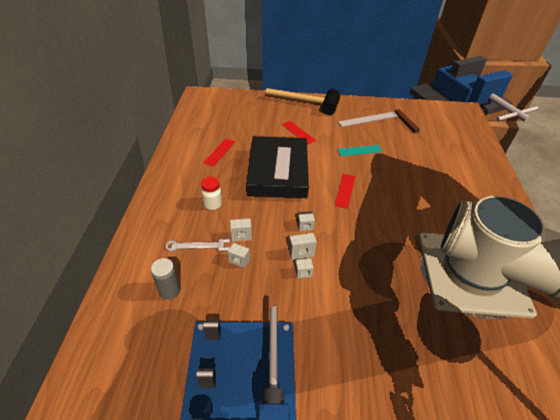

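The top view shows the slab at (358,208) with the pale strip on it at (353,212). The rig is at (125,203), with its rod running from (80,222) to (157,217). The square objects are at (232,183), (261,180), (224,243), (245,239) and (281,242). I'll confirm them in an enlarged crop. Strip candidates are the red bars at (384,140), (437,229) and (337,285), the teal bar at (411,305) and the bare-steel one at (353,212). Only the last one lies on the plate and has a steel colour.

```bash
cat > h.py <<'E'
import numpy as np,cv2
def load(n): 
    d=np.load(f"pics/{n}.npz"); return {k:d[k] for k in d.files}
def ray(c,u,v):
    d=np.array([(u-c["cx"])/c["fx"],-(v-c["cy"])/c["fy"],-1.0]); T=c["cam_to_world"]; return T[:3,3],T[:3,:3]@d
def onz(c,u,v,z):
    o,d=ray(c,u,v); return o+d*(z-o[2])/d[2]
def proj(c,p):
    T=c["cam_to_world"]; q=T[:3,:3].T@(np.asarray(p)-T[:3,3]); return c["cx"]+c["fx"]*q[0]/-q[2], c["cy"]-c["fy"]*q[1]/-q[2]
def tri(c1,p1,c2,p2):
    o1,d1=ray(c1,*p1);o2,d2=ray(c2,*p2)
    A=np.c_[d1,-d2];s=np.linalg.lstsq(A,o2-o1,rcond=None)[0];a=o1+s[0]*d1;b=o2+s[1]*d2
    return (a+b)/2,np.linalg.norm(a-b)
def grab(n,name):
    from bench import arm
    c=arm.capture(n); cv2.imwrite(f"pics/{name}.png",c["image"][:,:,::-1]); np.savez(f"pics/{name}.npz",**c); return c
def box(c,mask):
    cs,_=cv2.findContours(mask,cv2.RETR_EXTERNAL,cv2.CHAIN_APPROX_NONE); return sorted(cs,key=cv2.contourArea)[::-1]
E
python3 - <<'E'
from h import *
t,s=load("top0"),load("side0")
a=cv2.resize(t["image"][165:265,205:305],(500,500),interpolation=cv2.INTER_CUBIC)
b=cv2.resize(s["image"][200:300,220:330][:,:],(550,500),interpolation=cv2.INTER_CUBIC)
im=np.hstack([a[:, :],b])[:,:,::-1]
im=cv2.resize(im,(800,381)); cv2.imwrite("pics/crop1.png",im)
for n,(u,v),z in [("strip",(353,212),.062),("rodtip",(157,217),.12),("rodroot",(95,219),.12),("b1",(232,183),.045),("b2",(261,180),.045),("b3",(224,243),.045),("b4",(245,239),.05),("b5",(281,242),.04)]: print(n,onz(t,u,v,z).round(3))
# strip/slab
im=t["image"].astype(int); hsv=cv2.cvtColor(t["image"],cv2.COLOR_RGB2HSV)
dark=((hsv[...,2]<60)).astype(np.uint8)*255; roi=np.zeros_like(dark); roi[165:255,300:415]=255
c=box(None,dark&roi)[0]; r=cv2.minAreaRect(c); print("slab",r,[onz(t,*p,.06).round(3).tolist() for p in cv2.boxPoints(r)])
m=((hsv[...,2]>130)&(hsv[...,1]<80)).astype(np.uint8)*255; roi[:]=0; roi[195:230,318:395]=255
c=box(None,m&roi)[0]; r=cv2.minAreaRect(c); print("strip",r,[onz(t,*p,.062).round(4).tolist() for p in cv2.boxPoints(r)])
E
```

```text
strip [ 0.506 -0.317  0.062]
rodtip [0.488 0.208 0.12 ]
rodroot [0.484 0.37  0.12 ]
b1 [0.593 0.017 0.045]
b2 [ 0.601 -0.064  0.045]
b3 [0.425 0.038 0.045]
b4 [ 0.435 -0.02   0.05 ]
b5 [ 0.427 -0.119  0.04 ]
slab ((396.0, 237.0), (4.0, 0.0), 180.0) [[0.437, -0.438, 0.06], [0.437, -0.438, 0.06], [0.437, -0.427, 0.06], [0.437, -0.427, 0.06]]
strip ((352.5, 211.5), (15.0, 55.0), 90.0) [[0.5291, -0.2402, 0.062], [0.528, -0.3917, 0.062], [0.4864, -0.3901, 0.062], [0.4875, -0.2393, 0.062]]
```

View pics/crop1.png

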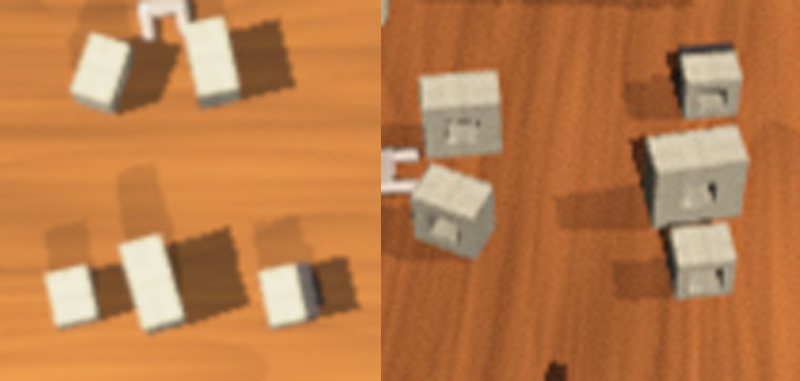

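All four blocks are present: block62 (245,239), block54 (261,180), block46 (232,183), block38 (224,243). The cap is at (281,242), with its dark stud facing -y. Now the slab and rig poses.

Run:
```python
from h import *
t,s=load("top0"),load("side0")
h=cv2.cvtColor(t["image"],cv2.COLOR_RGB2HSV)
def rect(m,x0,x1,y0,y1,z,n):
    roi=np.zeros(m.shape,np.uint8); roi[y0:y1,x0:x1]=255
    m=cv2.morphologyEx((m.astype(np.uint8)*255)&roi,cv2.MORPH_CLOSE,np.ones((9,9)))
    r=cv2.minAreaRect(box(None,m)[0]); P=np.array([onz(t,*p,z) for p in cv2.boxPoints(r)])
    e=[np.linalg.norm(P[1]-P[0]),np.linalg.norm(P[2]-P[1])]
    print(n,[round(x,1) for x in r[0]],np.round(e,3),P.mean(0).round(4),P[:,:2].round(3).tolist())
print(h[200,320],h[230,390],h[190,140],h[230,120])
rect((h[...,2]<75)&(h[...,1]<120),308,408,170,248,.06,"slab")
rect((h[...,0]>100)&(h[...,0]<125)&(h[...,1]>120)&(h[...,2]>60),60,180,150,250,.012,"rig")
a=cv2.resize(t["image"][150:255,65:205],(800,600),interpolation=cv2.INTER_CUBIC); cv2.imwrite("pics/crop2.png",a[:,:,::-1])
```

```text
[20 22 69] [19 29 70] [104 154 142] [104 153 120]
slab [356.9, 208.1] [0.244 0.177] [ 0.5183 -0.3282  0.06  ] [[0.6, -0.204], [0.613, -0.448], [0.436, -0.45], [0.424, -0.211]]
rig [120.6, 203.1] [0.29  0.216] [0.5455 0.3357 0.012 ] [[0.64, 0.493], [0.664, 0.204], [0.45, 0.181], [0.427, 0.464]]
```

View pics/crop2.png

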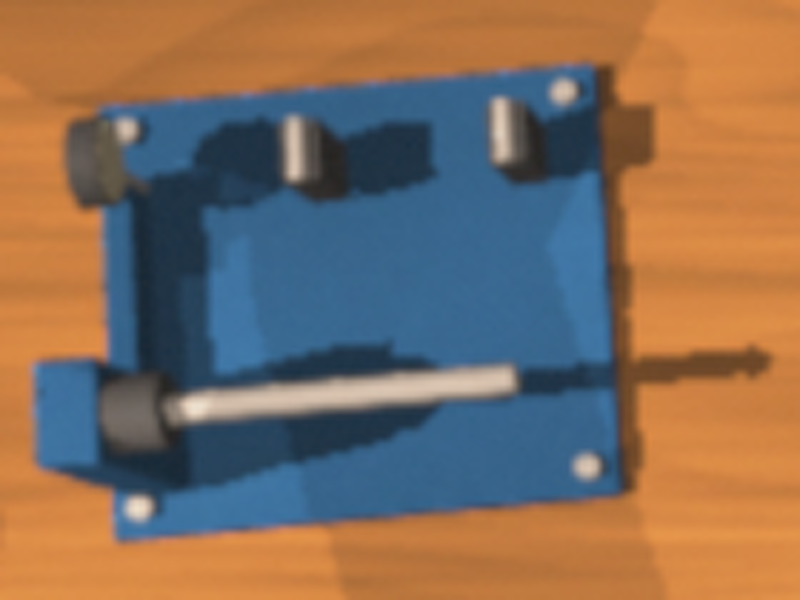

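Run:
```python
from h import *
t=load("top0"); k=800/140
f=lambda u,v,z:onz(t,65+u/k-.4,150+v/(600/105)-.4,z)
C=[f(u,v,.012) for u,v in[(595,65),(622,492),(118,540),(100,108)]]
for c in C: print(c.round(4))
yd=(C[3]-C[0]+C[2]-C[1])[:2]; yaw=np.arctan2(-yd[0],yd[1]); xd=(C[0]-C[1]+C[3]-C[2])[:2]; print("yaw",yaw,np.arctan2(xd[1],xd[0]),[np.linalg.norm(C[i]-C[(i+1)%4]).round(3) for i in range(4)])
ctr=np.mean(C,0); R=lambda a:np.array([[np.cos(a),-np.sin(a)],[np.sin(a),np.cos(a)]])
yaw2=(yaw+np.arctan2(xd[1],xd[0]))/2
o=ctr[:2]-R(yaw2)@[0,.040]; print("origin",o,yaw2)
tip=f(516,380,.12); root=f(170,410,.12); print("tip",tip,"root",root,np.arctan2(-(root-tip)[0],(root-tip)[1]),np.linalg.norm(root-tip))
a1=f(302,148,.07);a2=f(508,130,.07); print("bed",(a1+a2)/2,a1,a2,np.linalg.norm(a1-a2),np.arctan2(-(a1-a2)[0],(a1-a2)[1]))
print("rig frame tip,root,bed",[ (R(yaw2).T@(p[:2]-o)).round(4) for p in(tip,root,(a1+a2)/2)])
```

```text
[0.6663 0.202  0.012 ]
[0.4501 0.1837 0.012 ]
[0.4283 0.4304 0.012 ]
[0.6459 0.4498 0.012 ]
yaw 0.0851884211496658 0.08667018934769422 [np.float64(0.217), np.float64(0.248), np.float64(0.218), np.float64(0.249)]
origin [0.55109647 0.27662398] 0.08592930524868
tip [0.49062575 0.21342934 0.12      ] root [0.47791482 0.37154412 0.12      ] 0.08021803172671922 0.15862487981465542
bed [0.61568713 0.28113607 0.07      ] [0.61159654 0.33058758 0.07      ] [0.61977771 0.23168456 0.07      ] 0.0992408211201173 0.08253124261058506
rig frame tip,root,bed [array([-0.0657, -0.0578]), array([-0.0648,  0.1009]), array([ 0.0647, -0.001 ])]
```

Request:
apply_moves(plan="30 -41 0 0 0 -0.12 -1;30 -41 0 0 0 -0.12 -1;30 -41 0 0 0 -0.12 -1;30 -41 0 0 0 -0.12 -1;30 -41 0 0 0 -0.12 -1;30 -41 0 0 0 -0.12 -1;30 -41 0 0 0 -0.12 -1;30 -41 0 0 0 -0.12 -1;30 -41 0 0 0 -0.12 -1;30 -41 0 0 0 -0.12 -1")

```text
time: 0.93
position: [0.3916, 0.1923, 0.2313]
tcp_rot: [[-0.098, 0.995, 0.0], [0.995, 0.098, 0.0], [0.0, 0.0, -1.0]]
ft_force: [0.7, 0.5, 0.8]
grip_width: -0.0002
grasp_force: 0.0
```

Request:
apply_moves(plan="12 -41 0 0 0 -0.05 -1;12 -41 0 0 0 -0.05 -1;12 -41 0 0 0 0 -1;12 -41 0 0 0 0 -1;12 -41 0 0 0 0 -1;12 -41 0 0 0 0 -1;12 -41 0 0 0 0 -1;12 -41 0 0 0 0 -1;0 -41 0 0 0 0 -1;0 0 0 0 0 0 -1")

```text
time: 1.77
position: [0.485, -0.1729, 0.23]
tcp_rot: [[0.001, 1.0, -0.001], [1.0, -0.001, -0.001], [-0.001, -0.001, -1.0]]
ft_force: [-1.2, 0.9, -0.5]
grip_width: -0.0002
grasp_force: 0.0
```

Request:
apply_moves(plan="0 -30 0 0 0 0 -1;0 -30 0 0 0 0 -1;0 0 0 0 0 0 -1;0 0 0 0 0 0 -1;0 0 0 0 0 0 -1;0 0 0 0 0 0 -1")

```text
time: 2.27
position: [0.4846, -0.2258, 0.2312]
tcp_rot: [[-0.005, 1.0, -0.0], [1.0, 0.005, 0.0], [0.0, -0.0, -1.0]]
ft_force: [-0.5, 0.8, -0.7]
grip_width: 0.0
grasp_force: 0.0
```

Request:
apply_moves(plan="8 -27 -30 0 0 0 -1;8 -27 -30 0 0 0 -1;7 -27 -30 0 0 0 -1;0 -28 -15 0 0 0 -1;0 0 0 0 0 0 -1;0 0 0 0 0 0 -1;0 0 0 0 0 0 -1;0 0 0 0 0 0 -1")

```text
time: 2.93
position: [0.5082, -0.3345, 0.1276]
tcp_rot: [[-0.005, 1.0, 0.001], [1.0, 0.005, -0.001], [-0.001, 0.001, -1.0]]
ft_force: [-0.7, 0.4, -0.1]
grip_width: 0.0001
grasp_force: 0.0
```

Run:
```python
from h import *
c=grab("wrist","w1"); from bench import arm
print(arm.get_state()["position"],arm.get_state()["ft_force"]); print(c["fx"],c["cam_to_world"].round(3).tolist())
print([proj(c,p) for p in[(.508,-.24,.062),(.508,-.391,.062),(.508,-.211,.06)]])
```

```text
[ 0.50819301 -0.33457101  0.12765539] [0.2974267  0.24164182 0.23149657]
291.20714378857826 [[1.0, -0.004, -0.003, 0.508], [0.005, 0.961, 0.277, -0.264], [0.002, -0.277, 0.961, 0.27], [0.0, 0.0, 0.0, 1.0]]
[(np.float64(281.0633077420064), np.float64(79.13181677855474)), (np.float64(280.2039903848347), np.float64(280.3985911728265)), (np.float64(281.2693753161304), np.float64(30.950138799048545))]
```

View pics/w1.png

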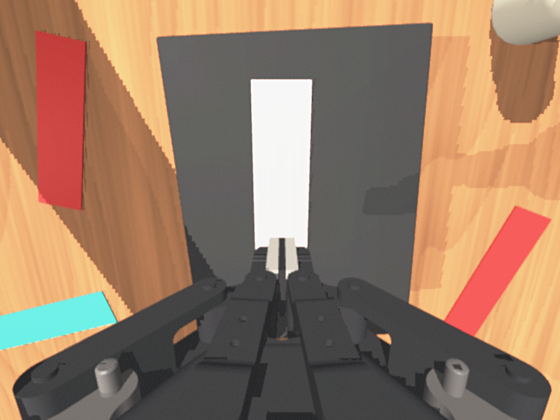

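The white steel strip's end is at (281,79) and the slab edge at row ~31, both as predicted. Pressing down.

Request:
apply_moves(plan="0 0 -25 0 0 0 -1;0 0 -25 0 0 0 -1;0 0 -11 0 0 0 -1;0 0 0 0 0 0 -1;0 0 0 0 0 0 -1;0 0 -2 0 0 0 -1;0 0 -1 0 0 0 -1;0 0 0 0 0 0 -1;0 0 0 0 0 0 -1")

```text
time: 3.73
position: [0.5079, -0.3359, 0.063]
tcp_rot: [[-0.004, 1.0, 0.001], [1.0, 0.004, -0.001], [-0.001, 0.001, -1.0]]
ft_force: [-0.4, 0.1, -0.0]
grip_width: 0.0002
grasp_force: 0.0
```

Request:
apply_moves(plan="0 0 -1 0 0 0 -1;0 0 0 0 0 0 -1;0 0 0 0 0 0 -1")

```text
time: 3.98
position: [0.508, -0.336, 0.0621]
tcp_rot: [[-0.004, 1.0, 0.001], [1.0, 0.004, -0.001], [-0.001, 0.001, -1.0]]
ft_force: [-0.9, 0.9, 5.1]
grip_width: -0.0002
grasp_force: 2.5
```

Request:
apply_moves(plan="0 0 -0.7 0 0 0 -1;0 0 0 0 0 0 -1;0 5 0 0 0 0 -1;0 10 0 0 0 0 -1;0 10 0 0 0 0 -1;0 0 0 0 0 0 -1")

```text
time: 4.48
position: [0.5084, -0.3101, 0.0621]
tcp_rot: [[-0.005, 1.0, 0.002], [1.0, 0.005, -0.001], [-0.001, 0.002, -1.0]]
ft_force: [0.5, 1.9, 9.3]
grip_width: 0.0001
grasp_force: 4.4
```

Run:
```python
from h import *
c=grab("wrist","w2"); h=cv2.cvtColor(c["image"],cv2.COLOR_RGB2HSV)
m=((h[...,2]>200)&(h[...,1]<30)).astype(np.uint8)*255; m[:,:230]=0;m[:,330:]=0;m[235:]=0
r=np.where(m[:,260:300].sum(1)>5000)[0]; print(r[:3],r[-1]); print(onz(c,281,r[0],.062))
```

```text
[59 60 61] 234
[ 0.50824627 -0.21469094  0.062     ]
```

The strip follows the fingers: its end is now at y = -0.215. About 62 mm to go.

Request:
apply_moves(plan="0 10 0 0 0 0 -1;0 11 0 0 0 0 -1;0 11 0 0 0 0 -1;0 11 0 0 0 0 -1;0 10 0 0 0 0 -1;0 6 0 0 0 0 -1;0 3 0 0 0 0 -1;0 0 0 0 0 0 -1;0 0 0 0 0 0 -1;0 0 0 0 0 0 -1")

```text
time: 5.37
position: [0.5086, -0.2487, 0.062]
tcp_rot: [[-0.004, 1.0, 0.003], [1.0, 0.004, -0.001], [-0.001, 0.003, -1.0]]
ft_force: [0.1, 2.5, 10.2]
grip_width: 0.0003
grasp_force: 5.3
```

Request:
apply_moves(plan="0 0 5 0 0 0 -1;0 0 30 0 0 0 -1;0 0 30 0 0 0 -1;0 10 30 0 0 0 0.2;0 40 0 0 0 0 0.2;0 0 0 0 0 0 0.2;0 0 0 0 0 0 0.2;0 0 0 0 0 0 0.2;0 0 0 0 0 0 0.2")

```text
time: 6.12
position: [0.5076, -0.1991, 0.1552]
tcp_rot: [[-0.004, 1.0, -0.001], [1.0, 0.004, 0.0], [0.0, -0.001, -1.0]]
ft_force: [0.1, -0.0, -0.2]
grip_width: 0.0513
grasp_force: 0.0
```

Run:
```python
from h import *
c=grab("wrist","w3"); t=grab("top","top1"); h=cv2.cvtColor(t["image"],cv2.COLOR_RGB2HSV)
from bench import arm
print(arm.get_state()["position"],arm.get_state()["grip_width"]) 
h=cv2.cvtColor(c["image"],cv2.COLOR_RGB2HSV)
m=((h[...,2]>200)&(h[...,1]<30)).astype(np.uint8)*255; m[260:]=0
r=cv2.minAreaRect(box(c,m)[0]); print(r,[onz(c,*p,.062).round(4).tolist() for p in cv2.boxPoints(r)])
```

```text
[ 0.50750626 -0.19926376  0.15504152] 0.051341060466576625
((282.0, 204.0), (110.0, 48.0), 90.0) [[0.489, -0.1534, 0.062], [0.5275, -0.1533, 0.062], [0.5301, -0.2506, 0.062], [0.4872, -0.2508, 0.062]]
```

View pics/w3.png

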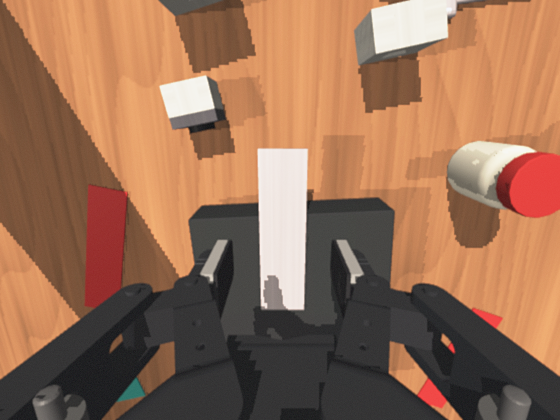

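The strip's end is at (283,150), at y = -0.153, which gives 58 mm of overhang with the strip centred at x = 0.508. I'll straddle the overhang and grip it by its edges.

Request:
apply_moves(plan="0.7 12 -30 0 0 0 0.2;0 0 -30 0 0 0 0.2;0 0 -30 0 0 0 0.2;0 0 -17 0 0 0 0.2;0 0 -10 0 0 0 0.2;0 0 0 0 0 0 0.2;0 0 0 0 0 0 -1;0 0 0 0 0 0 -1;0 0 0 0 0 0 -1;0 0 0 0 0 0 -1")

```text
time: 7.05
position: [0.5089, -0.187, 0.0396]
tcp_rot: [[-0.004, 1.0, 0.002], [1.0, 0.004, -0.001], [-0.001, 0.002, -1.0]]
ft_force: [0.1, 0.1, -1.0]
grip_width: 0.0371
grasp_force: 60.0
```

Request:
apply_moves(plan="0 0 0 0 0 0 -1;0 0 2 0 0 0 -1;0 0 3 0 0 0 -1;0 0 10 0 0 0 -1;0 0 20 0 0 0 -1;0 0 20 0 0 0 -1;0 0 20 0 0 0 -1;0 0 0 0 0 0 -1;0 0 0 0 0 0 -1")

```text
time: 7.8
position: [0.509, -0.1869, 0.1151]
tcp_rot: [[-0.004, 1.0, 0.003], [1.0, 0.004, -0.001], [-0.001, 0.003, -1.0]]
ft_force: [-0.7, 0.3, -2.1]
grip_width: 0.0375
grasp_force: 60.1
```

Run:
```python
from h import *
c=grab("wrist","w4"); s=grab("side","s4"); t=grab("top","t4")
a=c["image"][:, 100:460]; b=cv2.resize(s["image"][100:240,200:380],(440,342)); 
im=np.zeros((420,800,3),np.uint8); im[:,:360]=a; im[:342,360:]=b; cv2.imwrite("pics/c4.png",im[:,:,::-1])
```

```text
(no output)
```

View pics/c4.png

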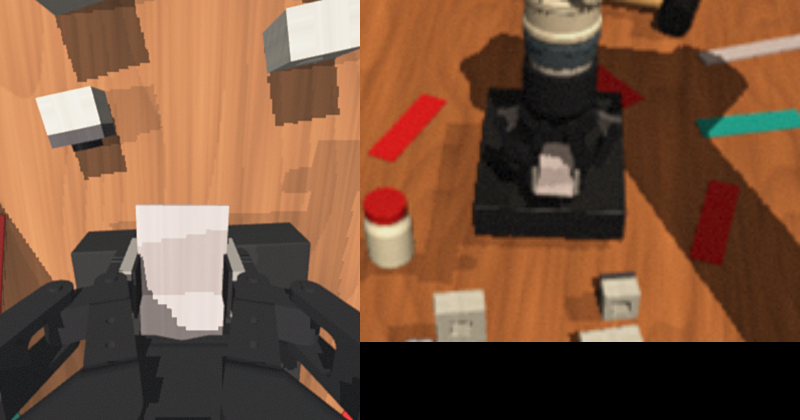

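The strip is held level. Before carrying it to the rig I'll check the dark gauge-like thing at the rig's far corner.

Run:
```python
from h import *
t,s=load("top0"),load("side0")
for p,q in [((80,178),(200,408)),((80,178),(200,400))]: print(tri(t,p,s,q))
for z in(.02,.08,.14): print(onz(t,80,178,z), proj(s,onz(t,80,178,z)))
print("can",onz(t,193,123,.1),"jar",onz(t,302,142,.085))
for z in (.05,.06,.07,.08): print(proj(s,(.609,.33,z)))
a=cv2.resize(s["image"][300:420,170:310],(700,600),interpolation=cv2.INTER_CUBIC); cv2.imwrite("pics/c5.png",a[:,:,::-1])
```

```text
(array([0.59464927, 0.41254002, 0.12622934]), np.float64(0.0033552350523550494))
(array([0.59226058, 0.40587413, 0.14453278]), np.float64(0.006548965622942294))
[0.61627957 0.45152525 0.02      ] (np.float64(191.50213730466294), np.float64(449.3267384355201))
[0.60309382 0.42948782 0.08      ] (np.float64(197.24286870806608), np.float64(426.92866701736864))
[0.58990807 0.40745039 0.14      ] (np.float64(203.5045807292026), np.float64(402.4979345559666))
can [0.7506282  0.12054706 0.1       ] jar [ 0.69913969 -0.17841846  0.085     ]
(np.float64(207.56889752521596), np.float64(374.200901819925))
(np.float64(207.00839138685393), np.float64(372.23209307241467))
(np.float64(206.4369280747119), np.float64(370.2247966472331))
(np.float64(205.85418311933716), np.float64(368.17787282751874))
```

View pics/c5.png

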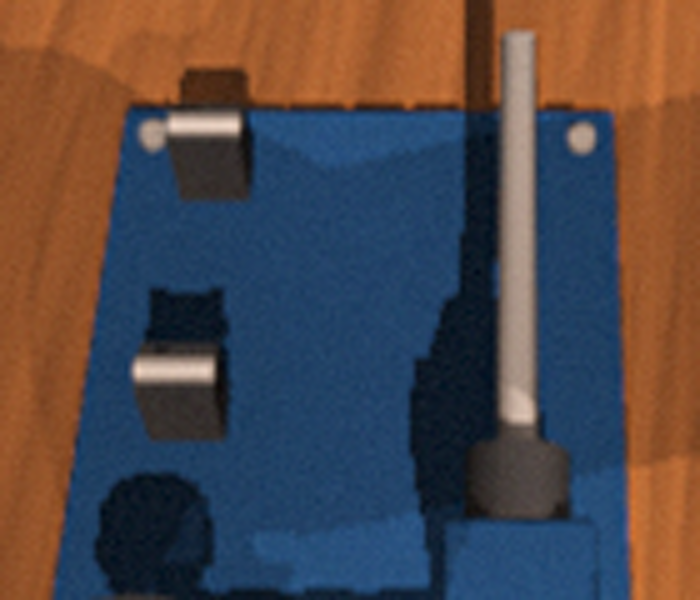

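Request:
apply_moves(plan="20 30 20 0 0 0 -1;20 30 20 0 0 0 -1;20 30 10 0 0 0 -1;20 35 0 0 0 0 -1;15 35 0 0 0 0 -1;8 35 0 0 0 0 -1;0 20 0 0 0 0 -1;0 0 0 0 0 0 -1;0 0 0 0 0 0 -1;0 0 0 0 0 0 -1")

```text
time: 8.78
position: [0.6111, 0.028, 0.1628]
tcp_rot: [[-0.004, 1.0, -0.001], [1.0, 0.004, -0.0], [-0.0, -0.001, -1.0]]
ft_force: [-0.3, -0.0, 0.9]
grip_width: 0.0376
grasp_force: 60.3
```

The dark thing at the rig corner is about 0.1 m high at y ≥ 0.405, clear of my path. Carrying on to a hover above the anvils.

Request:
apply_moves(plan="0 20 0 0 0 0 -1;0 35 0 0 0 0.02 -1;0 38 0 0 0 0.02 -1;0 38 0 0 0 0.02 -1;0 38 0 0 0 0.022 -1;0 38 0 0 0 0 -1;0 38 0 0 0 0 -1;0 30 0 0 0 0 -1;0 20 0 0 0 0 -1;0 0 0 0 0 0 -1")

```text
time: 9.62
position: [0.6113, 0.3257, 0.1627]
tcp_rot: [[-0.088, 0.996, -0.001], [0.996, 0.088, 0.001], [0.001, -0.001, -1.0]]
ft_force: [0.2, -0.8, -0.9]
grip_width: 0.0376
grasp_force: 60.3
```

Request:
apply_moves(plan="0 0 -10 0 0 0 -1;0 0 -20 0 0 0 -1;0 0 -10 0 0 0 -1;0 0 0 0 0 0 -1;0 0 0 0 0 0 -1;0 0 0 0 0 0 -1")

```text
time: 10.12
position: [0.6119, 0.3225, 0.1243]
tcp_rot: [[-0.085, 0.996, 0.001], [0.996, 0.085, 0.0], [0.0, 0.001, -1.0]]
ft_force: [0.2, -0.2, -0.2]
grip_width: 0.0373
grasp_force: 60.3
```

Run:
```python
from h import *
c=grab("wrist","w6"); s=grab("side","s6"); t=grab("top","t6")
im=np.zeros((600,800,3),np.uint8); im[:300,:400]=cv2.resize(c["image"],(400,300)); im[:300,400:]=cv2.resize(t["image"][130:265,50:230],(400,300)); im[300:,:400]=cv2.resize(s["image"][270:405,150:330],(400,300));cv2.imwrite("pics/c6.png",im[:,:,::-1])
```

```text
(no output)
```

View pics/c6.png

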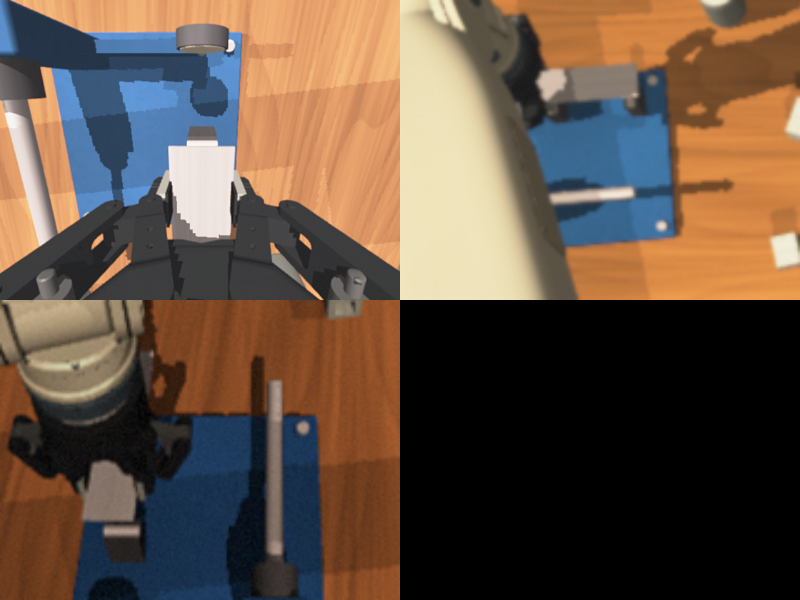

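Run:
```python
from h import *
c=load("w6");h=cv2.cvtColor(c["image"],cv2.COLOR_RGB2HSV)
print([onz(c,u,204,.1467).round(4) for u in(235,281,327)], h[[195,200,203,205,208,212,220],281].tolist())
o=np.array([.5511,.2766]);R=np.array([[.9963,-.0858],[.0858,.9963]])
print("want front end", np.array([.6158,.2822])+R@[0,.075])
t=load("t6"); k=180/400; f=lambda u,v,z:onz(t,50+(u-400)*k,130+v*.45,z)
print("back end corners", f(637,65,.1467),f(637,98,.1467),"want",np.array([.6158,.2822])-R@[0,.075])
for y in (.05,-.05): print("anvil", proj(c,[*(np.array([.6158,.2822])+R@[0,y]),.07]))
```

```text
[array([0.5895, 0.3551, 0.1467]), array([0.6093, 0.3568, 0.1467]), array([0.629 , 0.3584, 0.1467])] [[0, 17, 122], [12, 5, 247], [15, 4, 247], [9, 22, 224], [11, 17, 237], [9, 17, 237], [10, 16, 236]]
want front end [0.609365  0.3569225]
back end corners [0.63722739 0.20702423 0.1467    ] [0.59741564 0.20596186 0.1467    ] want [0.622235  0.2074775]
anvil (np.float64(281.2473290524768), np.float64(206.49042695517593))
anvil (np.float64(281.4588857549845), np.float64(325.5490537659898))
```

The strip sits within about 3 mm of the target on both ends. Lowering it.

Request:
apply_moves(plan="0 0 -10 0 0 0 -1;0 0 -10 0 0 0 -1;0 0 -8 0 0 0 -1;0 0 -3 0 0 0 -1;0 0 0 0 0 0 -1;0 0 0 0 0 0 -1;0 0 -1 0 0 0 -1;0 0 0 0 0 0 -1;0 0 0 0 0 0 -1")

```text
time: 11.02
position: [0.6115, 0.3234, 0.0919]
tcp_rot: [[-0.086, 0.996, 0.001], [0.996, 0.086, 0.0], [0.0, 0.001, -1.0]]
ft_force: [-0.7, -1.1, -0.5]
grip_width: 0.0374
grasp_force: 60.3
```

Request:
apply_moves(plan="0 0 -1 0 0 0 -1;0 0 0 0 0 0 -1;0 0 0 0 0 0 -1")

```text
time: 11.27
position: [0.6114, 0.3233, 0.0906]
tcp_rot: [[-0.086, 0.996, -0.0], [0.996, 0.086, 0.0], [0.0, -0.0, -1.0]]
ft_force: [0.6, -0.1, -0.8]
grip_width: 0.0369
grasp_force: 60.3
```

Request:
apply_moves(plan="0 0 -1 0 0 0 -1;0 0 0 0 0 0 -1;0 0 0 0 0 0 -1")

```text
time: 11.52
position: [0.6114, 0.3234, 0.0895]
tcp_rot: [[-0.086, 0.996, -0.0], [0.996, 0.086, -0.0], [-0.0, -0.0, -1.0]]
ft_force: [-0.3, 0.7, 0.1]
grip_width: 0.0376
grasp_force: 60.3
```

Request:
apply_moves(plan="0 0 -1 0 0 0 -1;0 0 0 0 0 0 -1;0 0 0 0 0 0 -1")

```text
time: 11.77
position: [0.6113, 0.3233, 0.0885]
tcp_rot: [[-0.086, 0.996, -0.0], [0.996, 0.086, -0.0], [-0.0, -0.0, -1.0]]
ft_force: [0.9, -0.2, -1.1]
grip_width: 0.0374
grasp_force: 60.3
```

Request:
apply_moves(plan="0 0 -1 0 0 0 -1;0 0 0 0 0 0 -1;0 0 0 0 0 0 -1")

```text
time: 12.02
position: [0.6113, 0.3233, 0.0875]
tcp_rot: [[-0.086, 0.996, -0.0], [0.996, 0.086, -0.0], [-0.0, -0.0, -1.0]]
ft_force: [-0.4, -0.8, -1.1]
grip_width: 0.0376
grasp_force: 60.3
```

Request:
apply_moves(plan="0 0 -1 0 0 0 -1;0 0 0 0 0 0 -1;0 0 0 0 0 0 -1")

```text
time: 12.27
position: [0.6113, 0.3233, 0.0865]
tcp_rot: [[-0.086, 0.996, -0.0], [0.996, 0.086, -0.0], [-0.0, -0.0, -1.0]]
ft_force: [0.7, -0.1, -0.3]
grip_width: 0.0373
grasp_force: 60.3
```

Run:
```python
from h import *
s=grab("side","s7"); c=grab("wrist","w7")
im=np.hstack([cv2.resize(s["image"][310:410,170:270],(500,500),interpolation=cv2.INTER_CUBIC),cv2.resize(c["image"][120:360,210:354],(300,500))]);cv2.imwrite("pics/c7.png",im[:,:,::-1])
```

```text
(no output)
```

View pics/c7.png

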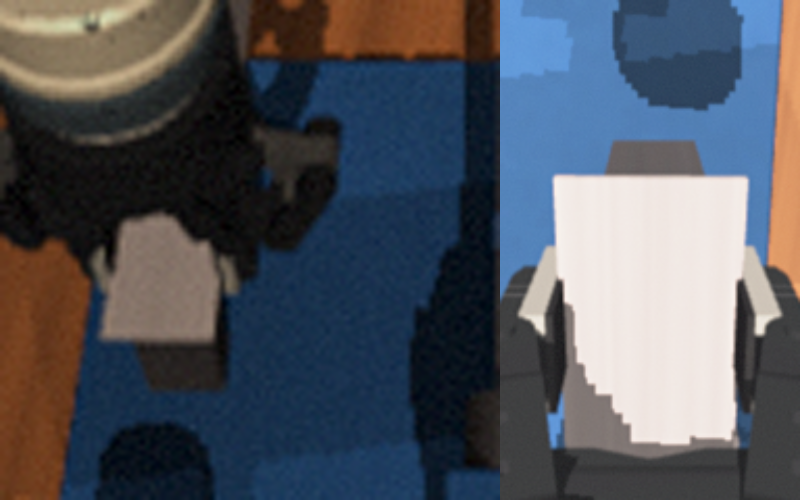

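Request:
apply_moves(plan="0 0 -1 0 0 0 -1;0 0 0 0 0 0 -1;0 0 0 0 0 0 -1")

```text
time: 12.62
position: [0.6113, 0.3233, 0.0855]
tcp_rot: [[-0.086, 0.996, -0.0], [0.996, 0.086, -0.0], [-0.0, -0.0, -1.0]]
ft_force: [-0.9, 0.4, -1.7]
grip_width: 0.0372
grasp_force: 60.3
```

Request:
apply_moves(plan="0 0 -1 0 0 0 -1;0 0 0 0 0 0 -1;0 0 0 0 0 0 -1")

```text
time: 12.87
position: [0.6113, 0.3233, 0.0845]
tcp_rot: [[-0.086, 0.996, -0.0], [0.996, 0.086, -0.0], [-0.0, -0.0, -1.0]]
ft_force: [-0.1, 1.1, -0.7]
grip_width: 0.0375
grasp_force: 60.3
```

Run:
```python
from h import *
s=load("s7");c=load("w7")
print(tri(s,(170+155/5-.4,310+337/5-.4),c,(210+650*.48-240-.0,120+177*.48)))
for z in(.06,.065,.07,.075,.08): print(z,proj(s,(.6094,.3569,z)),proj(c,(.6094,.3569,z)))
```

```text
(array([0.60905279, 0.35803807, 0.11176275]), np.float64(0.00012235636389845795))
0.06 (np.float64(203.86871818181856), np.float64(386.70502361957347)) (np.float64(282.1918910559211), np.float64(181.56021014543435))
0.065 (np.float64(203.5614247167918), np.float64(385.7528410780575)) (np.float64(282.2165072266918), np.float64(183.41187165296517))
0.07 (np.float64(203.25105025877443), np.float64(384.79111174147386)) (np.float64(282.2425734243989), np.float64(185.3726061389024))
0.075 (np.float64(202.9375482382211), np.float64(383.81969130897323)) (np.float64(282.270221658854), np.float64(187.4523435590063))
0.08 (np.float64(202.6208711422956), np.float64(382.83843255681575)) (np.float64(282.29960046551776), np.float64(189.6622569506162))
```

I got the sign wrong: the target TCP height is 0.070 - 0.020 ≈ 0.050. Continuing down.

Request:
apply_moves(plan="0 0 -10 0 0 0 -1;0 0 -10 0 0 0 -1;0 0 -8 0 0 0 -1;0 0 -3 0 0 0 -1;0 0 0 0 0 0 -1;0 0 0 0 0 0 -1;0 0 -1 0 0 0 -1;0 0 0 0 0 0 -1;0 0 0 0 0 0 -1")

```text
time: 13.62
position: [0.6116, 0.3234, 0.0529]
tcp_rot: [[-0.086, 0.996, 0.001], [0.996, 0.086, 0.0], [0.0, 0.001, -1.0]]
ft_force: [0.3, 0.2, -0.8]
grip_width: 0.0374
grasp_force: 60.3
```

Request:
apply_moves(plan="0 0 -1 0 0 0 -1;0 0 0 0 0 0 -1;0 0 0 0 0 0 -1")

```text
time: 13.87
position: [0.6113, 0.3234, 0.0516]
tcp_rot: [[-0.086, 0.996, 0.0], [0.996, 0.086, -0.0], [-0.0, 0.0, -1.0]]
ft_force: [0.4, 0.6, -1.0]
grip_width: 0.0376
grasp_force: 60.3
```

Request:
apply_moves(plan="0 0 -1 0 0 0 -1;0 0 0 0 0 0 -1;0 0 0 0 0 0 -1")

```text
time: 14.12
position: [0.6113, 0.3234, 0.0505]
tcp_rot: [[-0.086, 0.996, -0.0], [0.996, 0.086, -0.0], [-0.0, -0.0, -1.0]]
ft_force: [-0.0, 0.6, -0.8]
grip_width: 0.0376
grasp_force: 60.3
```

Request:
apply_moves(plan="0 0 -1 0 0 0 -1;0 0 0 0 0 0 -1;0 0 0 0 0 0 -1")

```text
time: 14.37
position: [0.6114, 0.3234, 0.0495]
tcp_rot: [[-0.086, 0.996, -0.0], [0.996, 0.086, -0.0], [-0.0, -0.0, -1.0]]
ft_force: [-0.6, -0.3, -0.8]
grip_width: 0.0373
grasp_force: 60.3
```

Request:
apply_moves(plan="0 0 -1 0 0 0 -1;0 0 0 0 0 0 -1;0 0 0 0 0 0 -1")

```text
time: 14.62
position: [0.6115, 0.3234, 0.0491]
tcp_rot: [[-0.086, 0.996, 0.001], [0.996, 0.086, 0.0], [0.0, 0.001, -1.0]]
ft_force: [-1.3, -0.4, 4.5]
grip_width: 0.0376
grasp_force: 60.5
```

Contact. Releasing, retreating upward and inspecting.

Request:
apply_moves(plan="0 0 0 0 0 0 -0.1;0 0 0 0 0 0 0.2;0 0 0 0 0 0 0.2;0 0 0 0 0 0 0.2;0 0 0 0 0 0 0.2;0 0 10 0 0 0 0.2;0 0 30 0 0 0 0.2;0 0 40 0 0 0 0.2;0 0 40 0 0 0 0.2;0 0 0 0 0 0 0.2")

```text
time: 15.45
position: [0.6138, 0.3244, 0.1783]
tcp_rot: [[-0.086, 0.996, 0.012], [0.996, 0.086, 0.004], [0.003, 0.012, -1.0]]
ft_force: [-0.1, 0.4, 1.1]
grip_width: 0.0512
grasp_force: 0.0
```

Request:
apply_moves(plan="0 -38 20 0 0 0 1;0 -38 0 0 0 0 1;-10 -38 0 0 0 0 1;-20 -38 0 0 0 0 1;-25 -38 0 0 0 0 1;-30 -38 0 0 0 0.04 1;-30 -38 0 0 0 0.04 1;-30 -30 0 0 0 0.04 1;-10 0 0 0 0 0 1;0 0 0 0 0 0 1")

```text
time: 16.28
position: [0.466, 0.0428, 0.1893]
tcp_rot: [[-0.202, 0.979, 0.001], [0.979, 0.202, -0.0], [-0.0, 0.001, -1.0]]
ft_force: [1.6, 0.8, -0.2]
grip_width: 0.0855
grasp_force: 0.0
```

Run:
```python
from h import *
w=grab("wrist","w8"); t=grab("top","t8"); s=grab("side","s8")
from bench import arm; print(arm.get_state()["position"])
im=np.zeros((600,800,3),np.uint8); im[:300,:400]=cv2.resize(w["image"],(400,300)); im[:300,400:]=cv2.resize(t["image"][140:260,70:230],(400,300),interpolation=cv2.INTER_CUBIC); im[300:,:400]=cv2.resize(s["image"][270:405,150:330],(400,300));im[300:,400:]=cv2.resize(t["image"],(400,300));cv2.imwrite("pics/c8.png",im[:,:,::-1])
```

```text
[0.46898238 0.04431258 0.18863204]
```

View pics/c8.png

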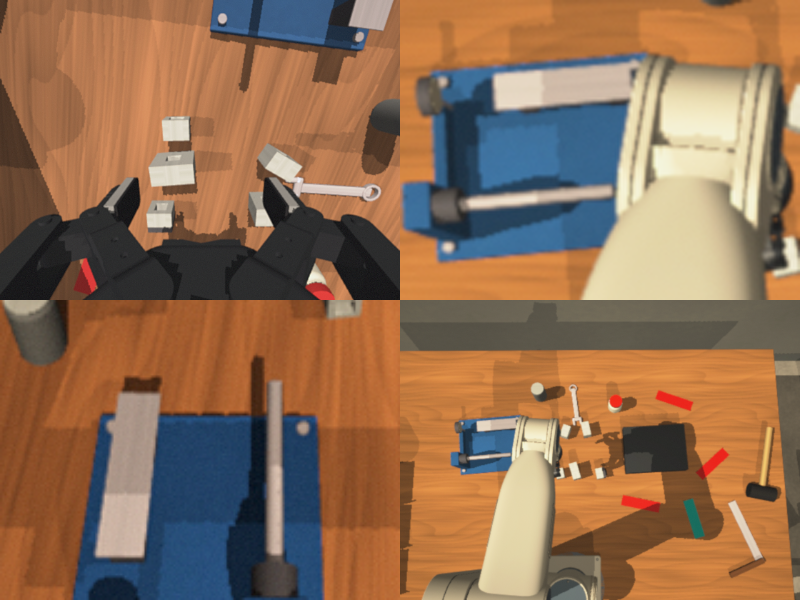

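The strip lies across both anvils (top view: from (495,92) to (635,78) in the crop). Now the block poses, from their bright top faces.

```bash
cat >> h.py <<'E'
SZ=dict(b62=.062,b54=.054,b46=.046,b38=.038,cap=.04)
def face(c,u,v,z,thr=205,sat=60,r=26):
    h=cv2.cvtColor(cv2.resize(c["image"],None,fx=4,fy=4,interpolation=cv2.INTER_CUBIC),cv2.COLOR_RGB2HSV)
    m=((h[...,2]>thr)&(h[...,1]<sat)).astype(np.uint8)*255
    roi=np.zeros_like(m); u,v=int(u),int(v); roi[4*max(v-r,0):4*(v+r),4*max(u-r,0):4*(u+r)]=255
    n,l,st,ce=cv2.connectedComponentsWithStats(m&roi)
    i=1+np.argmax(st[1:,4]); cs=box(c,(l==i).astype(np.uint8)*255)[0]
    P=np.array([onz(c,(x+.5)/4-.5,(y+.5)/4-.5,z)[:2] for x,y in cs[:,0]],np.float32)
    (x,y),(a,b),an=cv2.minAreaRect(P*1000)
    if a<b: a,b,an=b,a,an+90
    an=(an+90)%180-90
    return np.round([x,y],1),np.round([a,b],1),round(float(np.radians(an)),3)
E
python3 - <<'E'
from h import *
t=load("top0")
for n,(u,v) in dict(b62=(245,238),b54=(261,179),b46=(232,182),b38=(224,242),cap=(280,241)).items(): print(n,face(t,u,v,SZ[n],r=11 if n not in("b62",) else 14))
w=load("w8"); print([ (n,[round(float(q)) for q in proj(w,p)]) for n,p in dict(b62=(.437,-.018,.062),b38=(.425,.037,.038)).items()])
E
```

```text
b62 (array([435.7, -18.1]), array([61.4, 29.6]), 0.29)
b54 (array([607.4, -59.1]), array([67.5, 31.8]), 0.294)
b46 (array([594.3,  20. ]), array([46.2, 28.9]), -0.322)
b38 (array([428.4,  41. ]), array([37.6, 29. ]), 0.226)
cap (array([ 427.3, -112.3]), array([39.1, 25.6]), 0.195)
[('b62', [240, 245]), ('b38', [241, 185])]
```

Request:
apply_moves(plan="-17 -31 0 0 0 0.044 1;-16 -31 -20 0 0 0.043 1;0 0 -30 0 0 0 1;0 0 -25 0 0 0 1;0 0 0 0 0 0 1;0 0 0 0 0 0 1")

```text
time: 16.93
position: [0.4353, -0.0175, 0.1126]
tcp_rot: [[-0.29, 0.957, -0.002], [0.957, 0.29, 0.001], [0.001, -0.002, -1.0]]
ft_force: [0.6, 0.7, 0.4]
grip_width: 0.0856
grasp_force: 0.0
```

Run:
```python
from h import *
from bench import arm
w=grab("wrist","w9"); print(arm.get_state()["position"])
p=proj(w,(.4357,-.0181,.062)); print(p); h=cv2.cvtColor(w["image"],cv2.COLOR_RGB2HSV); print(h[int(p[1]),int(p[0])])
for th in(170,200,220): print(face(w,*p,.062,r=70,thr=th,sat=40))
cv2.imwrite("pics/c9.png",w["image"][:,:,::-1])
```

```text
[ 0.43603099 -0.01757484  0.11360652]
(np.float64(281.15992628313995), np.float64(221.82200719510493))
[ 22  29 220]
(array([434.9, -12.3]), array([61.5, 42.9]), 0.272)
(array([436.6, -18.5]), array([61.6, 30. ]), 0.281)
(array([436.6, -18.6]), array([61.5, 29.1]), 0.287)
```

View pics/c9.png

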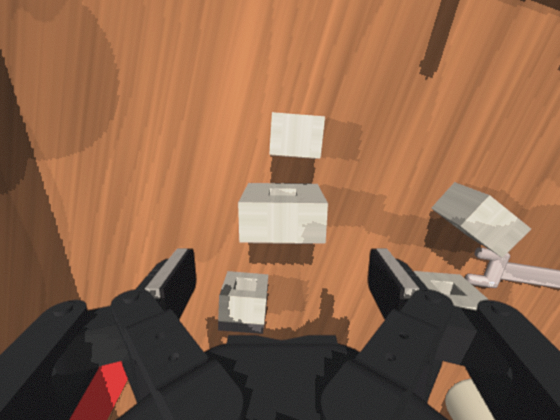

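Request:
apply_moves(plan="0.5 -1 -30 0 0 -0.005 1;0 0 -30 0 0 0 1;0 0 -25 0 0 0 1;0 0 -12 0 0 0 1;0 0 0 0 0 0 1;0 0 0 0 0 0 -1;0 0 0 0 0 0 -1;0 0 0 0 0 0 -1;0 0 0 0 0 0 -1;0 0 0 0 0 0 -1")

```text
time: 17.82
position: [0.4371, -0.0191, 0.0178]
tcp_rot: [[-0.284, 0.959, 0.004], [0.959, 0.284, -0.0], [-0.002, 0.003, -1.0]]
ft_force: [0.5, 1.2, 9.3]
grip_width: 0.0614
grasp_force: 65.9
```

Request:
apply_moves(plan="0 0 5 0 0 0 -1;0 0 20 0 0 0 -1;0 0 30 0 0 0 -1;0 0 34 0 0 0 -1;0 0 0 0 0 -0.1 -1;0 0 0 0 0 -0.1 -1;0 0 0 0 0 0 -1;0 0 0 0 0 0 -1")

```text
time: 18.48
position: [0.4353, -0.019, 0.1055]
tcp_rot: [[-0.091, 0.996, 0.0], [0.996, 0.091, -0.0], [-0.0, 0.0, -1.0]]
ft_force: [-0.1, 0.3, -3.7]
grip_width: 0.0615
grasp_force: 66.7
```

Request:
apply_moves(plan="10 25 1 0 0 0 -1;10 30 0 0 0 0 -1;10 30 0 0 0 0 -1;10 30 0 0 0 0 -1;10 30 0 0 0 0 -1;9 25 0 0 0 -0.005 -1;0 12 0 0 0 0 -1;0 0 0 0 0 0 -1;0 0 0 0 0 0 -1;0 0 0 0 0 0 -1")

```text
time: 19.32
position: [0.4939, 0.1622, 0.1058]
tcp_rot: [[-0.084, 0.996, -0.001], [0.996, 0.084, -0.001], [-0.0, -0.001, -1.0]]
ft_force: [1.1, -1.1, -2.2]
grip_width: 0.0617
grasp_force: 66.7
```

Run:
```python
from h import *
from bench import arm
w=grab("wrist","w10"); print(arm.get_state()["position"],arm.get_state()["grip_width"])
tip=proj(w,(.4913,.2132,.127)); rt=proj(w,(.4776,.3726,.127)); print(tip,rt)
b=proj(w,(.4947,.1733,.151)); print(b)
cv2.imwrite("pics/c10.png",w["image"][:,:,::-1])
t=load("t8"); print("strip",face(t,110,176,.072,thr=120,sat=70,r=28))
```

```text
[0.49405414 0.1619708  0.10590803] 0.06109390857937985
(np.float64(284.31714640358905), np.float64(165.09581492378015)) (np.float64(284.70877032827394), np.float64(-431.73454269484307))
(np.float64(284.73592028966834), np.float64(280.6852311422572))
strip (array([612. , 316.8]), array([85.7, 44.6]), -1.478)
```

View pics/c10.png

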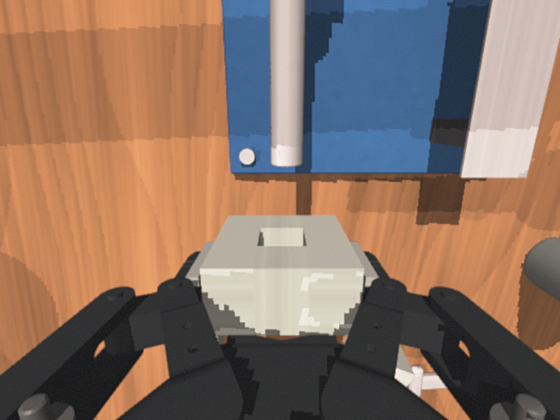

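Rod tip at (287,164), hole centre at column 282, so the hole needs to move about +2 mm in x. The axes are parallel. Threading, watching the force.

Request:
apply_moves(plan="2.3 0 1 0 0 0 -1;0 0 0 0 0 0 -1;-1.7 20 0 0 0 0 -1;-1.7 20 0 0 0 0 -1;-0.9 10 0 0 0 0 -1;-0.9 10 0 0 0 0 -1;0 0 0 0 0 0 -1;0 0 0 0 0 0 -1")

```text
time: 20.03
position: [0.4915, 0.2229, 0.1069]
tcp_rot: [[-0.084, 0.996, -0.0], [0.996, 0.084, -0.0], [-0.0, -0.0, -1.0]]
ft_force: [0.2, 0.9, -3.0]
grip_width: 0.0608
grasp_force: 66.7
```

Request:
apply_moves(plan="-1.7 20 0 0 0 0 -1;-1.7 20 0 0 0 0 -1;-1.7 20 0 0 0 0 -1;-1.7 20 0 0 0 0 -1;-1.7 20 0 0 0 0 -1;-0.9 10 0 0 0 0 -1;-0.9 10 0 0 0 0 -1;0 0 0 0 0 0 -1;0 0 0 0 0 0 -1")

```text
time: 20.78
position: [0.4813, 0.3425, 0.1068]
tcp_rot: [[-0.083, 0.997, -0.0], [0.997, 0.083, -0.001], [-0.001, -0.0, -1.0]]
ft_force: [0.2, -0.2, -3.4]
grip_width: 0.0614
grasp_force: 66.7
```

Request:
apply_moves(plan="-0.4 5 0 0 0 0 -1;-0.3 4 0 0 0 0 -1;0 0 0 0 0 0 -1;0 0 0 0 0 0 -1")

```text
time: 21.12
position: [0.4807, 0.3518, 0.107]
tcp_rot: [[-0.083, 0.997, 0.0], [0.997, 0.083, -0.0], [-0.0, 0.0, -1.0]]
ft_force: [-0.1, -0.0, -2.2]
grip_width: 0.0612
grasp_force: 66.7
```

Request:
apply_moves(plan="-0.2 2 0 0 0 0 -1;-0.1 2 0 0 0 0 -1;0 0 0 0 0 0 -1;0 0 0 0 0 0 -1")

```text
time: 21.45
position: [0.4802, 0.356, 0.1069]
tcp_rot: [[-0.083, 0.997, -0.0], [0.997, 0.083, -0.0], [-0.0, -0.0, -1.0]]
ft_force: [-0.0, 0.4, -3.1]
grip_width: 0.0613
grasp_force: 66.7
```

Request:
apply_moves(plan="-0.1 1.5 0 0 0 0 -1;0 0 0 0 0 0 -1;0 0 0 0 0 0 -1")

```text
time: 21.7
position: [0.4802, 0.3564, 0.107]
tcp_rot: [[-0.082, 0.997, 0.0], [0.997, 0.082, -0.002], [-0.002, -0.0, -1.0]]
ft_force: [-0.1, -6.7, -1.8]
grip_width: 0.0613
grasp_force: 66.9
```

Request:
apply_moves(plan="0 -0.7 -3 0 0 0 -1;0 0 0 0 0 0 -1;0 0 0 0 0 0 0.6;0 0 0 0 0 0 1;0 0 0 0 0 0 1;0 0 0 0 0 0 1;0 0 20 0 0 0 1;0 0 40 0 0 0 1;0 0 30 0 0 0 1;0 0 0 0 0 0 1")

```text
time: 22.53
position: [0.4821, 0.358, 0.2006]
tcp_rot: [[-0.083, 0.997, 0.008], [0.997, 0.083, 0.005], [0.004, 0.009, -1.0]]
ft_force: [0.2, 0.5, 0.9]
grip_width: 0.0851
grasp_force: 0.0
```

Request:
apply_moves(plan="0 -40 0 0 0 0 1;0 -40 0 0 0 0 1;10 -40 0 0 0 0 1;20 -40 0 0 0 0 1;20 -40 0 0 0 0.08 1;20 -40 0 0 0 0.08 1;25 -40 0 0 0 0.05 1;25 -40 0 0 0 0 1;0 -38 0 0 0 0 1;0 0 0 0 0 0 1")

```text
time: 23.37
position: [0.5914, 0.0103, 0.1934]
tcp_rot: [[-0.284, 0.959, -0.0], [0.959, 0.284, -0.002], [-0.002, -0.001, -1.0]]
ft_force: [-0.3, -0.3, 0.7]
grip_width: 0.0854
grasp_force: 0.0
```

Run:
```python
from h import *
from bench import arm
w=grab("wrist","w11"); s=grab("side","s11");t=grab("top","t11")
print(arm.get_state()["position"],arm.get_state()["tcp_rot"][:2,1])
p=proj(w,(.604,-.057,.054)); print(p)
for th in(170,190,210,225): print(face(w,*p,.054,r=55,thr=th,sat=45))
q=proj(w,(.5943,.020,.046)); print(q,face(w,*q,.046,r=40,thr=200,sat=45))
```

```text
[0.5901723  0.01605748 0.19398555] [0.95774826 0.28760782]
(np.float64(274.43400469934477), np.float64(252.33972835499796))
(array([600.4, -51.8]), array([53.5, 50.4]), 0.207)
(array([602.3, -61. ]), array([53.5, 30.9]), 0.204)
(array([602.3, -61.1]), array([53.5, 29.9]), 0.208)
(array([602.5, -61.5]), array([52.9, 28.7]), 0.221)
(np.float64(286.4588311893854), np.float64(180.08445574585204)) (array([595.8,  20.1]), array([46.1, 30.1]), -0.325)
```

Request:
apply_moves(plan="6 -38 0 0 0 -0.085 0.6;6 -39 -20 0 0 0 0.6;0 0 -40 0 0 0 0.6;0 0 -40 0 0 0 0.6;0 0 -30 0 0 0 0.6;0 0 0 0 0 0 0.6;0 0 0 0 0 0 0.6;0 0 0 0 0 0 0.6")

```text
time: 24.18
position: [0.603, -0.0575, 0.0673]
tcp_rot: [[-0.208, 0.978, 0.002], [0.978, 0.208, -0.0], [-0.001, 0.002, -1.0]]
ft_force: [0.1, 0.6, 0.3]
grip_width: 0.0683
grasp_force: 0.0
```

Run:
```python
from h import *
from bench import arm
w=grab("wrist","w12"); 
print(arm.get_state()["position"],arm.get_state()["tcp_rot"][:2,1])
p=proj(w,(.6023,-.061,.054)); print(p)
for th in(190,210,225): print(face(w,*p,.054,r=75,thr=th,sat=45))
t=load("t11")
print("strip",[onz(t,u,v,.072).round(3) for u,v in((104,181),)])
s=load("s11");h=cv2.cvtColor(s["image"],cv2.COLOR_RGB2HSV); print("b62 side expected",proj(s,(.479,.357,.147)),h[[int(proj(s,(.479,.357,.147))[1])],[int(proj(s,(.479,.357,.147))[0])]])
```

```text
[ 0.60336145 -0.05779667  0.0677472 ] [0.97815391 0.20785405]
(np.float64(278.1547238476292), np.float64(247.96727410311686))
(array([602.3, -61.3]), array([53.7, 30.3]), 0.208)
(array([602.3, -61.4]), array([53.7, 29.9]), 0.208)
(array([594.2, -70.1]), array([34. , 15.7]), 0.198)
strip [array([0.596, 0.366, 0.072])]
b62 side expected (np.float64(273.6331014724595), np.float64(375.8613033806266)) [[ 21  51 207]]
```

Request:
apply_moves(plan="-1 -3.5 0 0 0 0 0.6;0 0 -25 0 0 0 0.6;0 0 -20 0 0 0 0.6;0 0 -4 0 0 0 0.6;0 0 0 0 0 0 0.6;0 0 0 0 0 0 -1;0 0 0 0 0 0 -1;0 0 0 0 0 0 -1;0 0 0 0 0 0 -1")

```text
time: 24.98
position: [0.6019, -0.0622, 0.0179]
tcp_rot: [[-0.207, 0.978, 0.003], [0.978, 0.207, -0.001], [-0.001, 0.003, -1.0]]
ft_force: [0.6, -0.7, 6.1]
grip_width: 0.0534
grasp_force: 64.0
```

Request:
apply_moves(plan="0 0 5 0 0 0 -1;0 0 20 0 0 0 -1;0 0 40 0 0 0 -1;0 0 40 0 0 0 -1;0 0 0 0 0 -0.12 -1;0 0 0 0 0 0 -1;0 0 0 0 0 0 -1;0 0 0 0 0 0 -1")

```text
time: 25.65
position: [0.6, -0.0617, 0.12]
tcp_rot: [[-0.091, 0.996, -0.002], [0.996, 0.091, 0.001], [0.001, -0.002, -1.0]]
ft_force: [0.2, 0.4, -2.3]
grip_width: 0.0532
grasp_force: 63.9
```

Request:
apply_moves(plan="-15 25 0 0 0 -0.005 -1;-18 36 0 0 0 0 -1;-20 36 0 0 0 0 -1;-20 36 0 0 0 0 -1;-20 36 0 0 0 0 -1;-10 30 -9 0 0 0 -1;0 20 0 0 0 0 -1;0 0 0 0 0 0 -1;0 0 0 0 0 0 -1;0 0 0 0 0 0 -1")

```text
time: 26.48
position: [0.4975, 0.1568, 0.1113]
tcp_rot: [[-0.085, 0.996, -0.002], [0.996, 0.085, -0.001], [-0.0, -0.002, -1.0]]
ft_force: [-0.3, 0.7, -2.4]
grip_width: 0.0534
grasp_force: 63.8
```

```bash
cat >> h.py <<'E'
def rodx(w):
    "rod centre column near tip (rows above tip) from blueish vs grey mask"
    h=cv2.cvtColor(w["image"],cv2.COLOR_RGB2HSV); m=((h[...,1]<45)&(h[...,2]>110)).astype(np.uint8)*255
    m[:,:230]=0;m[:,345:]=0; out=[]
    n,l,st,ce=cv2.connectedComponentsWithStats(m[:205]); i=1+np.argmax(st[1:,4]); r=np.where(l==i)
    tip=r[0].max(); 
    for row in range(max(tip-60,0),tip-5,10):
        c=r[1][r[0]==row]; out.append((row,int(c.min()),int(c.max())))
    return tip,out
def holex(w):
    h=cv2.cvtColor(w["image"],cv2.COLOR_RGB2GRAY); return h
E
python3 - <<'E'
from h import *
from bench import arm
w=grab("wrist","w13"); print(arm.get_state()["position"],arm.get_state()["tcp_rot"][:2,1])
print(rodx(w), rodx(load("w10")))
# block held: top face edges
h=cv2.cvtColor(w["image"],cv2.COLOR_RGB2HSV)
for r in (200,215,230,245,260): print(r,''.join('#' if (a[1]<60 and a[2]>100) else '.' for a in h[r,190:380:3]))
E
```

```text
[0.49779442 0.15638189 0.11149674] [0.99651939 0.08335114]
(np.int64(151), [(91, 263, 294), (101, 264, 294), (111, 264, 294), (121, 264, 293), (131, 264, 293), (141, 264, 293)]) (np.int64(166), [(106, 270, 302), (116, 270, 301), (126, 271, 301), (136, 271, 301), (146, 271, 301), (156, 271, 301)])
200 ................................................................
215 ...................................#####........................
230 .............####################################...............
245 ........##############################################..........
260 .....####################################################.......
```

Request:
apply_moves(plan="-1.4 0 0 0 0 0 -1;0 0 0 0 0 0 -1;-1.7 20 0 0 0 0 -1;-1.7 20 0 0 0 0 -1;-0.9 10 0 0 0 0 -1;-0.9 10 0 0 0 0 -1;0 0 0 0 0 0 -1;0 0 0 0 0 0 -1")

```text
time: 27.2
position: [0.4912, 0.2169, 0.1121]
tcp_rot: [[-0.084, 0.996, -0.0], [0.996, 0.084, -0.0], [-0.0, -0.0, -1.0]]
ft_force: [0.9, -0.9, -2.9]
grip_width: 0.053
grasp_force: 63.8
```

Request:
apply_moves(plan="-1.7 20 0 0 0 0 -1;-1.7 20 0 0 0 0 -1;-1.7 20 0 0 0 0 -1;-1.7 20 0 0 0 0 -1;-0.9 10 0 0 0 0 -1;-0.5 7 0 0 0 0 -1;0 0 0 0 0 0 -1;0 0 0 0 0 0 -1")

```text
time: 27.87
position: [0.4831, 0.3134, 0.112]
tcp_rot: [[-0.083, 0.997, -0.0], [0.997, 0.083, -0.001], [-0.001, -0.0, -1.0]]
ft_force: [0.3, 0.0, -2.3]
grip_width: 0.0535
grasp_force: 63.8
```

Request:
apply_moves(plan="-0.4 5 0 0 0 0 -1;-0.3 4 0 0 0 0 -1;0 0 0 0 0 0 -1;-0.2 2 0 0 0 0 -1;0 0 0 0 0 0 -1;0 0 0 0 0 0 -1")

```text
time: 28.37
position: [0.4822, 0.325, 0.1122]
tcp_rot: [[-0.083, 0.997, -0.0], [0.997, 0.083, -0.0], [-0.0, -0.0, -1.0]]
ft_force: [-0.2, 0.0, -2.4]
grip_width: 0.0534
grasp_force: 63.8
```

Request:
apply_moves(plan="-0.1 1.5 0 0 0 0 -1;0 0 0 0 0 0 -1;0 0 0 0 0 0 -1")

```text
time: 28.62
position: [0.4821, 0.3265, 0.1122]
tcp_rot: [[-0.083, 0.997, 0.0], [0.997, 0.083, -0.0], [-0.0, 0.0, -1.0]]
ft_force: [0.2, -0.3, -2.2]
grip_width: 0.053
grasp_force: 63.9
```

Request:
apply_moves(plan="-0.1 1 0 0 0 0 -1;0 0 0 0 0 0 -1;0 0 0 0 0 0 -1")

```text
time: 28.87
position: [0.4821, 0.3265, 0.1122]
tcp_rot: [[-0.082, 0.997, 0.0], [0.997, 0.082, -0.002], [-0.002, -0.0, -1.0]]
ft_force: [0.4, -5.9, 0.3]
grip_width: 0.0533
grasp_force: 64.1
```

Request:
apply_moves(plan="0 -0.5 -3 0 0 0 -1;0 0 0 0 0 0 -1;0 0 0 0 0 0 0.6;0 0 0 0 0 0 0.8;0 0 0 0 0 0 0.8;0 0 0 0 0 0 0.8;0 0 20 0 0 0 0.8;0 0 40 0 0 0 0.8;0 0 30 0 0 0 0.8;0 -30 0 0 0 0 0.8")

```text
time: 29.7
position: [0.4842, 0.3008, 0.2052]
tcp_rot: [[-0.086, 0.996, 0.009], [0.996, 0.086, 0.005], [0.004, 0.009, -1.0]]
ft_force: [-0.4, -1.4, -0.2]
grip_width: 0.0772
grasp_force: 0.0
```

Request:
apply_moves(plan="0 -40 0 0 0 0 0.6;10 -40 0 0 0 -0.05 0.6;20 -40 0 0 0 -0.1 0.6;20 -40 0 0 0 -0.1 0.6;20 -38 0 0 0 -0.1 0.6;20 -36 -10 0 0 -0.057 0.6;15 -30 -20 0 0 0 0.6;8 -12 -20 0 0 0 0.6;0 0 0 0 0 0 0.6;0 0 0 0 0 0 0.6")

```text
time: 30.53
position: [0.5909, 0.0277, 0.1484]
tcp_rot: [[0.32, 0.947, -0.002], [0.947, -0.32, 0.001], [-0.0, -0.003, -1.0]]
ft_force: [-0.6, 0.8, 0.7]
grip_width: 0.0682
grasp_force: 0.0
```

```bash
cat > see.py <<'E'
import sys
from h import *
from bench import arm
n,x,y,tag=sys.argv[1],float(sys.argv[2]),float(sys.argv[3]),sys.argv[4]
w=grab("wrist",tag); st=arm.get_state(); print(st["position"].round(4),"tool y yaw",round(float(np.arctan2(st["tcp_rot"][1,1],st["tcp_rot"][0,1])),3),st["grip_width"])
p=proj(w,(x,y,SZ[n])); print("px",np.round(p))
for th in(150,180,200,220):
    try: print(th,face(w,*p,SZ[n],r=70,thr=th,sat=45))
    except Exception as e: print(th,"none")
E
python3 see.py b46 .5958 .0201 w14
```

```text
[0.5911 0.0285 0.1495] tool y yaw -0.324 0.06848332769857797
px [289. 207.]
150 (array([597.5,  24.4]), array([46.1, 39. ]), -0.326)
180 (array([596.1,  20.2]), array([46.1, 30.2]), -0.325)
200 (array([596. ,  20.2]), array([45.9, 30. ]), -0.325)
220 (array([595.8,  20.1]), array([45.6, 29.3]), -0.325)
```

Request:
apply_moves(plan="4.9 -8.3 -20 0 0 0 0.45;0 0 -35 0 0 0 0.45;0 0 -35 0 0 0 0.45;0 0 -30 0 0 0 0.45;0 0 -12 0 0 0 0.45;0 0 0 0 0 0 0.45;0 0 0 0 0 0 0.45;0 0 0 0 0 0 -1;0 0 0 0 0 0 -1;0 0 0 0 0 0 -1")

```text
time: 31.42
position: [0.5976, 0.0204, 0.0198]
tcp_rot: [[0.318, 0.948, 0.004], [0.948, -0.318, 0.0], [0.001, 0.004, -1.0]]
ft_force: [-1.1, 1.2, 7.6]
grip_width: 0.0451
grasp_force: 62.4
```

Request:
apply_moves(plan="0 0 0 0 0 0 -1;0 0 5 0 0 0 -1;0 0 25 0 0 0 -1;0 0 35 0 0 0.1 -1;0 0 33 0 0 0.1 -1;0 0 0 0 0 0.1 -1;0 0 0 0 0 0.11 -1;0 0 0 0 0 0 -1;0 0 0 0 0 0 -1")

```text
time: 32.17
position: [0.5962, 0.02, 0.116]
tcp_rot: [[-0.083, 0.997, 0.001], [0.997, 0.083, -0.0], [-0.0, 0.001, -1.0]]
ft_force: [-0.1, 0.1, -2.4]
grip_width: 0.0449
grasp_force: 61.9
```

Request:
apply_moves(plan="-20 20 1 0 0 0 -1;-25 30 0 0 0 0 -1;-25 30 0 0 0 0 -1;-20 30 0 0 0 0 -1;-9.5 27 0 0 0 0 -1;0 0 0 0 0 0 -1;0 0 0 0 0 0 -1;0 0 0 0 0 0 -1")

```text
time: 32.83
position: [0.4969, 0.1568, 0.1164]
tcp_rot: [[-0.084, 0.996, 0.0], [0.996, 0.084, -0.0], [-0.0, 0.0, -1.0]]
ft_force: [-0.1, -0.6, -2.0]
grip_width: 0.0449
grasp_force: 62.0
```

```bash
cat > pre.py <<'E'
import sys
from h import *
from bench import arm
w=grab("wrist",sys.argv[1]); st=arm.get_state(); print(st["position"].round(4),"yaw",round(float(np.arctan2(st["tcp_rot"][1,1],st["tcp_rot"][0,1])),3))
t,o=rodx(w); print("rod tip row",t,"cols",o[0],o[-1])
h=cv2.cvtColor(w["image"],cv2.COLOR_RGB2HSV); m=((h[...,1]<60)&(h[...,2]>100)).astype(np.uint8); m[:200]=0; m[:,:180]=0; m[:,390:]=0
for r in range(205,285,10):
    c=np.where(m[r])[0]
    if len(c)>20: print(r,c.min(),c.max(),(c.min()+c.max())/2)
E
python3 pre.py w15
```

```text
[0.4971 0.1564 0.1162] yaw 0.084
rod tip row 150 cols (90, 266, 295) (140, 266, 294)
225 240 323 281.5
235 236 327 281.5
245 222 341 281.5
255 216 347 281.5
265 212 351 281.5
275 214 349 281.5
```

Request:
apply_moves(plan="-0.6 0 0.6 0 0 0 -1;-1.7 20 0 0 0 0 -1;-1.7 20 0 0 0 0 -1;-0.9 10 0 0 0 0 -1;-0.9 10 0 0 0 0 -1;0 0 0 0 0 0 -1;0 0 0 0 0 0 -1")

```text
time: 33.47
position: [0.491, 0.2167, 0.1168]
tcp_rot: [[-0.086, 0.996, -0.0], [0.996, 0.086, -0.0], [-0.0, -0.0, -1.0]]
ft_force: [0.6, 0.6, -1.7]
grip_width: 0.0447
grasp_force: 62.0
```

Request:
apply_moves(plan="-1.7 20 0 0 0 0 -1;-1.7 20 0 0 0 0 -1;-1.3 15 0 0 0 0 -1;-0.9 10 0 0 0 0 -1;-0.4 5 0 0 0 0 -1;0 0 0 0 0 0 -1;0 0 0 0 0 0 -1")

```text
time: 34.05
position: [0.485, 0.2864, 0.1168]
tcp_rot: [[-0.086, 0.996, -0.0], [0.996, 0.086, -0.0], [-0.0, -0.0, -1.0]]
ft_force: [-0.3, -0.2, -1.2]
grip_width: 0.0445
grasp_force: 62.0
```

Request:
apply_moves(plan="-0.4 5 0 0 0 0 -1;-0.2 2.5 0 0 0 0 -1;0 0 0 0 0 0 -1;0 0 0 0 0 0 -1;0 0 0 0 0 0 -1")

```text
time: 34.47
position: [0.4844, 0.2943, 0.1169]
tcp_rot: [[-0.086, 0.996, 0.0], [0.996, 0.086, -0.0], [-0.0, 0.0, -1.0]]
ft_force: [0.6, -0.4, -1.9]
grip_width: 0.0451
grasp_force: 62.0
```

Request:
apply_moves(plan="-0.1 1.5 0 0 0 0 -1;0 0 0 0 0 0 -1;0 0 0 0 0 0 -1")

```text
time: 34.72
position: [0.4842, 0.296, 0.1169]
tcp_rot: [[-0.086, 0.996, 0.0], [0.996, 0.086, 0.0], [0.0, 0.0, -1.0]]
ft_force: [-0.2, 0.4, -1.4]
grip_width: 0.0449
grasp_force: 62.0
```

Request:
apply_moves(plan="-0.1 1.5 0 0 0 0 -1;0 0 0 0 0 0 -1;0 0 0 0 0 0 -1")

```text
time: 34.97
position: [0.4841, 0.2975, 0.1169]
tcp_rot: [[-0.086, 0.996, 0.0], [0.996, 0.086, 0.0], [0.0, 0.0, -1.0]]
ft_force: [0.9, 0.3, -2.1]
grip_width: 0.0449
grasp_force: 62.0
```

Request:
apply_moves(plan="-0.1 1 0 0 0 0 -1;0 0 0 0 0 0 -1;0 0 0 0 0 0 -1")

```text
time: 35.22
position: [0.484, 0.2984, 0.1169]
tcp_rot: [[-0.086, 0.996, -0.0], [0.996, 0.086, -0.0], [-0.0, -0.0, -1.0]]
ft_force: [-0.2, -0.5, -1.9]
grip_width: 0.0446
grasp_force: 62.1
```

Request:
apply_moves(plan="-0.1 1 0 0 0 0 -1;0 0 0 0 0 0 -1;0 0 0 0 0 0 -1")

```text
time: 35.47
position: [0.484, 0.2985, 0.1169]
tcp_rot: [[-0.085, 0.996, 0.0], [0.996, 0.085, -0.002], [-0.002, 0.0, -1.0]]
ft_force: [0.6, -5.5, -0.4]
grip_width: 0.0454
grasp_force: 62.3
```

Request:
apply_moves(plan="0 -0.5 -3 0 0 0 -1;0 0 0 0 0 0 -1;0 0 0 0 0 0 0.4;0 0 0 0 0 0 0.6;0 0 0 0 0 0 0.6;0 0 0 0 0 0 0.6;0 0 20 0 0 0 0.6;0 0 40 0 0 0 0.6;0 0 30 0 0 0 0.6;0 -30 0 0 0 0 0.6")

```text
time: 36.3
position: [0.4861, 0.2726, 0.2098]
tcp_rot: [[-0.089, 0.996, 0.009], [0.996, 0.089, 0.005], [0.004, 0.009, -1.0]]
ft_force: [1.0, -0.9, 0.5]
grip_width: 0.0686
grasp_force: 0.0
```

Request:
apply_moves(plan="0 -40 0 0 0 0 0.3;-5 -40 0 0 0 0.07 0.3;-10 -40 0 0 0 0.07 0.3;-15 -40 -10 0 0 0 0.3;-15 -36 -20 0 0 0 0.3;-10 -20 -20 0 0 0 0.3;0 -8 0 0 0 0 0.3;0 0 0 0 0 0 0.3;0 0 0 0 0 0 0.3")

```text
time: 37.05
position: [0.4315, 0.0489, 0.1564]
tcp_rot: [[-0.223, 0.975, 0.002], [0.975, 0.223, 0.0], [-0.0, 0.002, -1.0]]
ft_force: [0.0, 0.5, 1.3]
grip_width: 0.0555
grasp_force: 0.0
```

```bash
python3 see.py b38 .4284 .041 w16
```

```text
[0.4318 0.0493 0.1565] tool y yaw 0.226 0.055619492863327034
px [275. 203.]
150 (array([428.6,  44.1]), array([37.6, 37.5]), 0.224)
180 (array([428.6,  44.2]), array([37.6, 37.5]), 0.224)
200 (array([429.4,  41. ]), array([37.6, 30.5]), 0.224)
220 (array([429.4,  41. ]), array([37.6, 29.5]), 0.224)
```

Request:
apply_moves(plan="-2.4 -8.3 -20 0 0 0 0.3;0 0 -35 0 0 0 0.3;0 0 -35 0 0 0 0.3;0 0 -35 0 0 0 0.3;0 0 -16 0 0 0 0.3;0 0 -8 0 0 0 0.3;0 0 0 0 0 0 0.3;0 0 0 0 0 0 -1;0 0 0 0 0 0 -1;0 0 0 0 0 0 -1")

```text
time: 37.93
position: [0.4293, 0.0406, 0.0078]
tcp_rot: [[-0.225, 0.974, 0.003], [0.974, 0.225, -0.0], [-0.001, 0.003, -1.0]]
ft_force: [-0.0, 0.4, -0.1]
grip_width: 0.037
grasp_force: 60.0
```

Request:
apply_moves(plan="0 0 0 0 0 0 -1;0 0 0 0 0 0 -1")

```text
time: 38.1
position: [0.4292, 0.0406, 0.0078]
tcp_rot: [[-0.224, 0.975, 0.003], [0.975, 0.224, 0.0], [-0.0, 0.003, -1.0]]
ft_force: [-0.4, 2.1, 7.1]
grip_width: 0.0372
grasp_force: 60.9
```

Request:
apply_moves(plan="0 0 5 0 0 0 -1;0 0 25 0 0 0 -1;0 0 40 0 0 -0.07 -1;0 0 35 0 0 -0.07 -1;0 0 0 0 0 0 -1;0 0 0 0 0 0 -1;0 0 0 0 0 0 -1")

```text
time: 38.68
position: [0.4277, 0.0404, 0.1115]
tcp_rot: [[-0.086, 0.996, 0.0], [0.996, 0.086, -0.0], [-0.0, 0.0, -1.0]]
ft_force: [0.1, -0.6, -2.1]
grip_width: 0.0369
grasp_force: 60.5
```

Request:
apply_moves(plan="15 20 0 0 0 0 -1;18 30 -2.5 0 0 0 -1;18 30 0 0 0 0 -1;18 25 0 0 0 0 -1;0 12 0 0 0 0 -1;0 0 0 0 0 0 -1;0 0 0 0 0 0 -1;0 0 0 0 0 0 -1")

```text
time: 39.35
position: [0.4959, 0.1567, 0.1081]
tcp_rot: [[-0.086, 0.996, -0.002], [0.996, 0.086, -0.001], [-0.0, -0.002, -1.0]]
ft_force: [-0.7, -0.4, -0.3]
grip_width: 0.0374
grasp_force: 60.5
```

```bash
python3 pre.py w17
```

```text
[0.4962 0.1565 0.1085] yaw 0.085
rod tip row 152 cols (92, 267, 299) (142, 268, 297)
225 247 316 281.5
235 243 320 281.5
245 230 333 281.5
255 225 338 281.5
265 221 342 281.5
275 226 337 281.5
```

Request:
apply_moves(plan="0.3 0 0.4 0 0 0 -1;-1.7 20 0 0 0 0 -1;-1.7 20 0 0 0 0 -1;-0.9 10 0 0 0 0 -1;-0.9 10 0 0 0 0 -1;0 0 0 0 0 0 -1;0 0 0 0 0 0 -1")

```text
time: 39.98
position: [0.492, 0.2173, 0.1093]
tcp_rot: [[-0.087, 0.996, 0.0], [0.996, 0.087, -0.0], [-0.0, -0.0, -1.0]]
ft_force: [-0.4, 0.0, -1.0]
grip_width: 0.0371
grasp_force: 60.5
```

Request:
apply_moves(plan="-1.3 15 0 0 0 0 -1;-1.3 15 0 0 0 0 -1;-0.9 10 0 0 0 0 -1;-0.4 5 0 0 0 0 -1;-0.3 3 0 0 0 0 -1;0 0 0 0 0 0 -1;0 0 0 0 0 0 -1")

```text
time: 40.57
position: [0.4879, 0.265, 0.1092]
tcp_rot: [[-0.086, 0.996, -0.0], [0.996, 0.086, -0.0], [-0.0, -0.0, -1.0]]
ft_force: [-0.4, 0.1, -0.6]
grip_width: 0.0375
grasp_force: 60.5
```

Request:
apply_moves(plan="-0.1 1.5 0 0 0 0 -1;0 0 0 0 0 0 -1;0 0 0 0 0 0 -1")

```text
time: 40.82
position: [0.4879, 0.2667, 0.1093]
tcp_rot: [[-0.086, 0.996, 0.0], [0.996, 0.086, -0.0], [-0.0, 0.0, -1.0]]
ft_force: [-0.8, 0.1, -1.1]
grip_width: 0.037
grasp_force: 60.5
```

Request:
apply_moves(plan="-0.1 1 0 0 0 0 -1;0 0 0 0 0 0 -1;0 0 0 0 0 0 -1")

```text
time: 41.07
position: [0.4878, 0.2674, 0.1093]
tcp_rot: [[-0.085, 0.996, 0.0], [0.996, 0.085, -0.001], [-0.001, -0.0, -1.0]]
ft_force: [1.2, -4.3, -0.2]
grip_width: 0.037
grasp_force: 60.5
```

Request:
apply_moves(plan="-0.1 1 0 0 0 0 -1;0 0 0 0 0 0 -1;0 0 0 0 0 0 -1")

```text
time: 41.32
position: [0.4878, 0.2675, 0.1093]
tcp_rot: [[-0.085, 0.996, 0.0], [0.996, 0.085, -0.003], [-0.003, 0.0, -1.0]]
ft_force: [0.9, -10.0, 0.7]
grip_width: 0.037
grasp_force: 60.8
```

Request:
apply_moves(plan="0 -0.5 -3 0 0 0 -1;0 0 0 0 0 0 -1;0 0 0 0 0 0 0.3;0 0 0 0 0 0 0.5;0 0 0 0 0 0 0.5;0 0 0 0 0 0 0.5;0 0 20 0 0 0 0.5;0 0 40 0 0 0 0.5;0 0 30 0 0 0 0.5;0 -30 0 0 0 0 0.5")

```text
time: 42.15
position: [0.4899, 0.2419, 0.2022]
tcp_rot: [[-0.089, 0.996, 0.009], [0.996, 0.089, 0.004], [0.004, 0.009, -1.0]]
ft_force: [0.0, -1.0, 0.4]
grip_width: 0.064
grasp_force: 0.0
```

Request:
apply_moves(plan="0 -40 0 0 0 0 0.3;-5 -40 0 0 0 0.05 0.3;-10 -40 0 0 0 0.06 0.3;-10 -40 0 0 0 0 0.3;-15 -40 0 0 0 0 0.3;-10 -40 -10 0 0 0 0.3;-5 -40 -20 0 0 0 0.3;-5 -40 -20 0 0 0 0.3;0 -20 0 0 0 0 0.3;0 0 0 0 0 0 0.3")

```text
time: 42.98
position: [0.4285, -0.0971, 0.1487]
tcp_rot: [[-0.191, 0.982, -0.001], [0.982, 0.191, -0.0], [-0.0, -0.001, -1.0]]
ft_force: [0.7, 0.2, 0.3]
grip_width: 0.0556
grasp_force: 0.0
```

```bash
python3 see.py cap .4273 -.112 w18
```

```text
[ 0.4288 -0.0956  0.1492] tool y yaw 0.193 0.05523901778961757
px [277. 214.]
150 (array([ 427.6, -108.4]), array([39.7, 36.2]), 0.203)
180 (array([ 427.5, -108.2]), array([39.7, 35.7]), 0.203)
200 (array([ 428.4, -112.3]), array([39.7, 26.9]), 0.206)
220 (array([ 428.4, -112.5]), array([39.7, 26. ]), 0.204)
```

Request:
apply_moves(plan="0 -19.4 -20 0 0 0.011 0.3;0 0 -35 0 0 0 0.3;0 0 -35 0 0 0 0.3;0 0 -30 0 0 0 0.3;0 0 -14 0 0 0 0.3;0 0 -7 0 0 0 0.3;0 0 0 0 0 0 0.3;0 0 0 0 0 0 -1;0 0 0 0 0 0 -1;0 0 0 0 0 0 -1")

```text
time: 43.87
position: [0.4298, -0.1135, 0.0097]
tcp_rot: [[-0.206, 0.979, 0.002], [0.979, 0.206, -0.001], [-0.001, 0.002, -1.0]]
ft_force: [-0.2, 1.1, -0.4]
grip_width: 0.0393
grasp_force: 60.2
```

Request:
apply_moves(plan="0 0 0 0 0 0 -1;0 0 0 0 0 0 -1")

```text
time: 44.03
position: [0.4298, -0.1135, 0.0096]
tcp_rot: [[-0.206, 0.979, 0.002], [0.979, 0.206, -0.001], [-0.001, 0.002, -1.0]]
ft_force: [-0.0, 1.8, 8.2]
grip_width: 0.0394
grasp_force: 61.2
```

Request:
apply_moves(plan="0 0 5 0 0 0 -1;0 0 25 0 0 0 -1;0 0 40 0 0 -0.06 -1;0 0 30 0 0 -0.06 -1;0 0 0 0 0 0 -1;0 0 0 0 0 0 -1;0 0 0 0 0 0 -1")

```text
time: 44.62
position: [0.4286, -0.1132, 0.1085]
tcp_rot: [[-0.087, 0.996, 0.0], [0.996, 0.087, -0.0], [-0.0, 0.0, -1.0]]
ft_force: [-1.1, -0.9, -1.4]
grip_width: 0.0392
grasp_force: 60.6
```

Request:
apply_moves(plan="8 25 1 0 0 0 -1;10 38 0 0 0 0 -1;10 38 0 0 0 0 -1;10 38 0 0 0 0 -1;10 38 0 0 0 0 -1;10 38 0 0 0 0 -1;10 35 0 0 0 0 -1;0 20 0 0 0 0 -1;0 0 0 0 0 0 -1;0 0 0 0 0 0 -1")

```text
time: 45.45
position: [0.4959, 0.1576, 0.1079]
tcp_rot: [[-0.09, 0.996, -0.003], [0.996, 0.09, -0.001], [-0.0, -0.003, -1.0]]
ft_force: [0.1, 0.7, -0.6]
grip_width: 0.039
grasp_force: 60.6
```

```bash
python3 pre.py w19
```

```text
[0.496  0.1567 0.1082] yaw 0.088
rod tip row 47 cols (0, 232, 342) (40, 233, 340)
225 245 317 281.0
235 242 321 281.5
245 228 335 281.5
255 223 340 281.5
265 219 345 282.0
275 223 340 281.5
```

Request:
apply_moves(plan="0.5 0 0.8 0 0 -0.002 -1;-1.7 20 0 0 0 0 -1;-1.3 15 0 0 0 0 -1;-0.5 6 0 0 0 0 -1;-0.5 6 0 0 0 0 -1;-0.3 4 0 0 0 0 -1;0 0 0 0 0 0 -1;0 0 0 0 0 0 -1;0 0 0 0 0 0 -1")

```text
time: 46.25
position: [0.4932, 0.2072, 0.1102]
tcp_rot: [[-0.084, 0.996, -0.0], [0.996, 0.084, -0.0], [-0.0, -0.0, -1.0]]
ft_force: [-0.2, -0.3, -1.8]
grip_width: 0.0394
grasp_force: 60.6
```

Request:
apply_moves(plan="-0.5 6 0 0 0 0 -1;-0.4 5 0 0 0 0 -1;-0.1 1.5 0 0 0 0 -1;0 0 0 0 0 0 -1;0 0 0 0 0 0 -1")

```text
time: 46.67
position: [0.492, 0.2204, 0.1102]
tcp_rot: [[-0.085, 0.996, -0.0], [0.996, 0.085, -0.0], [-0.0, -0.0, -1.0]]
ft_force: [1.1, -0.8, -1.4]
grip_width: 0.0389
grasp_force: 60.6
```

Request:
apply_moves(plan="-0.1 1.5 0 0 0 0 -1;0 0 0 0 0 0 -1;0 0 0 0 0 0 -1")

```text
time: 46.92
position: [0.492, 0.2216, 0.1102]
tcp_rot: [[-0.085, 0.996, -0.0], [0.996, 0.085, -0.0], [-0.0, -0.0, -1.0]]
ft_force: [0.3, -0.9, -1.9]
grip_width: 0.0392
grasp_force: 60.6
```

Request:
apply_moves(plan="-0.1 1.5 0 0 0 0 -1;0 0 0 0 0 0 -1;0 0 0 0 0 0 -1")

```text
time: 47.17
position: [0.4919, 0.2232, 0.1102]
tcp_rot: [[-0.085, 0.996, 0.0], [0.996, 0.085, -0.0], [-0.0, 0.0, -1.0]]
ft_force: [0.2, -1.0, -0.4]
grip_width: 0.0392
grasp_force: 60.6
```

Request:
apply_moves(plan="-0.1 1.5 0 0 0 0 -1;0 0 0 0 0 0 -1;0 0 0 0 0 0 -1")

```text
time: 47.42
position: [0.4918, 0.2247, 0.1102]
tcp_rot: [[-0.085, 0.996, 0.0], [0.996, 0.085, 0.0], [0.0, 0.0, -1.0]]
ft_force: [0.0, 0.5, -0.9]
grip_width: 0.0392
grasp_force: 60.6
```

Request:
apply_moves(plan="-0.1 1 0 0 0 0 -1;0 0 0 0 0 0 -1;0 0 0 0 0 0 -1")

```text
time: 47.67
position: [0.4918, 0.2248, 0.1102]
tcp_rot: [[-0.084, 0.996, 0.0], [0.996, 0.084, -0.002], [-0.002, -0.0, -1.0]]
ft_force: [0.5, -5.5, -1.0]
grip_width: 0.0391
grasp_force: 60.6
```

The cap bottoms out where predicted. Releasing, clearing the arm and checking.

Request:
apply_moves(plan="0 0 -2.5 0 0 0 -1;0 0 0 0 0 0 -1;0 0 0 0 0 0 0;0 0 0 0 0 0 0.4;0 0 0 0 0 0 0.4;0 0 0 0 0 0 0.4;0 0 20 0 0 0 0.4;0 0 40 0 0 0 0.4;0 0 30 0 0 0 0.4;0 -20 20 0 0 0 0.4")

```text
time: 48.5
position: [0.4923, 0.2076, 0.2208]
tcp_rot: [[-0.087, 0.996, 0.003], [0.996, 0.087, 0.002], [0.002, 0.003, -1.0]]
ft_force: [0.8, -0.1, -0.1]
grip_width: 0.0599
grasp_force: 0.0
```

Request:
apply_moves(plan="0 -40 0 0 0 0 0.4;0 -40 0 0 0 0 0.4;0 -40 0 0 0 0 0.4;0 -40 0 0 0 0 0.4;-10 -40 0 0 0 0 0.4;-20 -40 0 0 0 0 0.4;0 -40 0 0 0 0 0.4;0 -40 0 0 0 0 0.4;0 0 0 0 0 0 0.4;0 0 0 0 0 0 0.4")

```text
time: 49.33
position: [0.4629, -0.1136, 0.2177]
tcp_rot: [[-0.081, 0.997, 0.0], [0.997, 0.081, 0.0], [0.0, 0.0, -1.0]]
ft_force: [-0.6, -0.2, 0.8]
grip_width: 0.0599
grasp_force: 0.0
```

Run:
```python
from h import *
t=grab("top","t20"); s=grab("side","s20")
a=cv2.resize(t["image"][140:260,60:200],(700,600),interpolation=cv2.INTER_CUBIC)[:,:400]
a=cv2.resize(t["image"][145:255,65:195],(400,338),interpolation=cv2.INTER_CUBIC); b=cv2.resize(s["image"][290:420,165:315],(400,347),interpolation=cv2.INTER_CUBIC)
im=np.zeros((347,800,3),np.uint8); im[:338,:400]=a; im[:,400:]=b; cv2.imwrite("pics/c20.png",im[:,:,::-1])
R=np.array([[.9963,-.0858],[.0858,.9963]]); bed=np.array([.6158,.2822]); r=65;k=130/400
for n,p in dict(ctr=(0,0),L=(0,.075),Rt=(0,-.075)).items(): u,v=proj(t,[*(bed+R@p),.072]); print(n,(u-65)/k,(v-145)/k)
```

```text
ctr 215.1272216654214 88.38941332672675
L 131.1129248168957 96.00678513046921
Rt 298.96824239418333 80.78775204700763
```

View pics/c20.png

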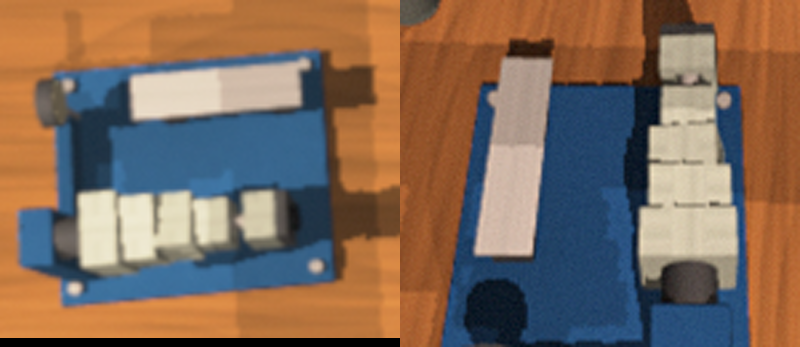

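The view shows the strip centred at about (216,92), against a predicted (215,88). All four blocks are on the rod with the cap over the tip. Handing in.

```bash
python3 -c "
from bench import arm
print(arm.finish_job())"
```

```text
the job is handed in; nothing more can be done
None
```

The job is handed in, with no verdict returned: in the last view the strip lies centred across both anvils, the 62, 54, 46 and 38 mm blocks are on the rod in that order, and the cap was pushed until it bottomed on the tip; I never went near the jar, can or wrench, except to lift the two blocks beside the wrench, though I did not re-measure their positions.

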